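# Hang the sander's guard door on its lift-off hinges

## Robot

A 6-joint arm with a two-finger parallel gripper is mounted at the origin on the work surface. World frame = base frame: x ahead of the robot, y to its left, z up, the work surface at z = 0. Lengths are in m, angles in rad, forces in N, time in s.
With the tool pointing down it reaches from about 0.325 to 0.875 m from the base axis. Payload 4.4 kg.
Tool frame: the origin (TCP) lies midway between the tips of the shut fingers; the grasp point (between the pads) lies behind it (bot.tcp_to_grasp is the x of the grasp point in the tool frame, in m); x points along the fingers, z is the direction in which the jaws open and shut, and the axes are right-handed (so a half turn about x gives the same grasp; the last joint's range is limited). The gripper opens to 85 mm and grips with 20 to 120 N. Pads are 22 mm wide; open, the fingers measure 114 mm over their backs; the gripper's body (76 mm by 85 mm) begins 54 mm behind the grasp point. The pads swing forward as they close: fully open they stand 13 mm farther back than shut.
Start: joints at [-1.359, 0.207, 1.542, -0, 1.393, -0.15], TCP at [0.204, -0.538, 0.231] pointing down, gripper open.
Joint ranges: [-2.73, 2.73], [-0.86, 2.22], [0.23, 2.46], [-1.11, 4.25], [0.08, 2.63], [-2.82, 2.82]. Speed limits (rad/s): [2.79, 2.79, 3.14, 3.14, 3.14, 3.14].

## Interface

Orientations are given as a unit quaternion [x, y, z, w].
In Python, from rig import bot, imaging gives the robot as it stands.
- The arm moves only by the tool apply_moves, never from a script. Its argument "moves" is a list of rows, each a list of 3 entries, a list of its own where there are three numbers: the opening, from 0 (shut) to 1 (fully open), then the shift along the tool's x, y, z in cm, then the turn, a rotation vector about the tool's x, y, z in rad. A call has exactly 10 rows; each row shifts and turns the pose as measured when the row begins, along the tool's axes as they then stand; what a row does not reach is not made up. A row lasts 1/8 s, in which the tool goes at most 62.5 mm and 10.7 degrees, less where a joint would pass 70% of its speed; a pose out of reach is approached as far as the arm can. A call is refused whole if a number of a shift passes 6.25 or a number of a turn 0.188, either way. A call with a gripper value outside its range is refused whole. The fingers move at their own pace and stop on an object; "force" is the grip in N (left out, the last holds). Time passes only in rows, so rows that do not move let the fingers close, or fill a call up. It gives the time, the measured TCP pose, the force and the opening at its end, in the units of the state.
- bot.sense(): the state, without advancing time (a new reading comes with each control period).
- imaging.get_image(name): name is "side" or "top"; returns the picture (400x640x3 uint8, blue, green, red); there is no depth.
- imaging.get_calibration(name): a dict with "fx", "fy", "cx", "cy" (pixels), "world_to_cam" (4x4, takes a point from world to camera coordinates). Camera axes: x right, y down, z forward; pixel columns grow to the right and rows downward; lengths in m; the calibration is good to about 2 mm. A picture is of the moment at which its call begins. get_calibration takes no time and is no camera call.
- bot.close_job(): hands the job in, once; it reports no verdict.
The state is a dict: "t": time; "joints": joint angles; "joint_velocities": joint speeds; "joint_torque": joint torques, N m; "tcp_pos": TCP position; "orientation": TCP orientation; "wrist_force": force on the tool from outside, world axes, zero at the start; "wrist_torque": the same for the moment, N m; "finger_gap": finger opening in m.
Only numpy, scipy, OpenCV 4.12 (cv2) and the standard library are available. Lean on these libraries where they do the work, as an engineer would, in place of code of your own. Each camera call takes 0.05 s, during which the arm holds its last target.

## Task

Take the guard door out of its wooden cradle and, with it standing open, gently lower both hinge knuckles onto the two hinge pins of the sander housing until it is fully down. Then swing it shut against its rubber stops and let go. Do not force the hinge, and leave everything else on the bench where it is.

Things in the scene. Friction and masses are not known exactly. Their poses are not given: they have to be found in the camera images.
- machine: sander drive housing, green steel, fixed, 150 deep x 190 wide x 165 high, motor behind. Origin: centre of underside; z up. The open front (face at x = -75) looks to -x: opening y -65 to 55, z 45 to 145, header above. Two upright hinge pins stand on brackets of a steel hinge plate on the housing's -y side. Two rubber stops at y = 62 stand 9 proud of the front.
- pin_top (a point): nominal foot of the upper pin (its shoulder, where the knuckle rests), at (-90, -110, 135) in the machine frame. Pin 8 diameter, 22 tall, top 5 tapered to 4.8. The plate is clamped in slotted holes: both pins really stand up to 5.5 off nominal in machine x and up to 5.5 in machine y, by the same amount (heights are true): find them by feel or eye. Shoulder: bracket 17 wide, 14 thick.
- pin_low (a point): nominal foot of the lower pin, 85 straight below the upper, at (-90, -110, 50) in the machine frame; same pin, bracket and offset. Bring the door in sideways with both knuckle mouths 24 to 45 above the pin feet, so that the lower knuckle passes between lower pin tip and upper bracket; then lower it onto both pins.
- door_grip (a point): middle of the door's grip tab (bare steel, 12 thick, 44 wide, standing 45 above the middle of the top edge). Door: loose green steel panel 12 thick x 170 wide x 135 high, about 0.42 kg, upright in the cradle at first. This point is 160 above its lower edge. x: through the thickness to the door's back (faces the machine when shut); y: along the width, away from the hinge; z: up.
- knuckle_top (a point): centre of the bottom mouth of the door's upper hinge knuckle: steel tube 17 outside, 10.4 bore, 20 long, open both ends, axis upright on the door's middle plane, 102 from the grip point to the hinge side; mouth 100 above the lower edge.
- knuckle_low (a point): the same for the lower knuckle, 85 below the upper (mouth 15 above the door's lower edge).
- door_tongue (a point): tip of the steel tongue on the door's back, 36 behind its middle plane, 23 from the middle to the free edge; 14 wide, 25 high, top 100 above the lower edge. Shut, it lies in the housing under the header, so the door goes on or off only while open more than about 20 degrees.
- door_free (a point): middle of the door's free edge, on its middle plane, 187 from the knuckle axis. Hung and shut against the stops it is at x = -90 in the machine frame; open, more negative. From above the hung door opens anticlockwise (to 100 degrees at least); it swings freely and stays where left. Shut, the door's axes match the machine's.
- cradle: fixed wooden cradle, base 100 x 130 x 15 with two battens 35 high along its y with a 15 wide groove between, in which the door stands on its lower edge, 15 above the bench. Origin: centre of the underside. Its y runs along the door's width.
- spray_black: dark spray can, 58 diameter, 190 tall, bystander; origin: centre of its underside
- spray_yellow: black spray bottle with yellow cap, 60 diameter, 200 tall, bystander; origin: centre of its underside
- carton: cardboard carton 60 x 90 x 70 high, bystander; origin: centre of its underside
- wrench: steel wrench lying between cradle and machine, bystander, lower than 20; origin under its middle
- screwdriver: screwdriver lying on the bench, bystander, lower than 40; origin under its middle
- jar: amber glass jar, 64 diameter, 75 tall, bystander; origin: centre of its underside
- bearing: steel bearing ring, 52 diameter, 16 high, bystander; origin: centre of its underside
Not all that is in view belongs to the job. Leave any orange or purple look-alike of the part that bears door_grip alone.

How it is judged:
By the outcome, as a careful person would: the job done as asked, in the order asked, and still so for the second after the job is handed in, with the robot touching nothing.
It also fails if it takes over 72 s, if anything falls off the work surface, if the arm or the gripper's body presses on something with over 40 N, if the wrist force passes 120 N, or if a joint passes its speed limit or range.

## Working session

There is one attempt and no reset: what is moved stays moved. The work goes in short steps, Python scripts to look and compute and a tool call to move; the robot and the scene stay as the last step left them, time stands still between calls to the robot, and variables do not carry over. Pictures are saved under pics/ and viewed, and the job is handed in when it is done.

Besides the shell and the picture viewer there is one more tool, called by a JSON object that holds its "api" and its "payload", one argument or row to a line. apply_moves: Moves the arm, as the interface text tells. Its arguments: {"type":"object","properties":{"moves":{"type":"array","items":{"type":"array"}},"force":{"type":"number"}},"required":["moves"]}

```bash
mkdir -p pics; ls; python3 - <<'E'
from rig import bot, imaging
import cv2
for n in("side","top"):
    cv2.imwrite(f"pics/{n}0.png",imaging.get_image(n)); c=imaging.get_calibration(n); print(n,c)
print(bot.sense(), bot.tcp_to_grasp)
E
```

```text
pics
side {'fx': 449.10826701130446, 'fy': 449.10826701130446, 'cx': 318.5830089551272, 'cy': 194.5209479806439, 'world_to_cam': array([[-0.91714571, -0.39854949,  0.00143513,  0.37151471],
       [-0.28622314,  0.65614499, -0.69824785,  0.3189941 ],
       [ 0.27734467, -0.64080578, -0.71585465,  1.08613476],
       [ 0.        ,  0.        ,  0.        ,  1.        ]])}
top {'fx': 361.98695802761546, 'fy': 361.98695802761546, 'cx': 321.2047486260385, 'cy': 208.80774664284968, 'world_to_cam': array([[-0.01624237, -0.99979473, -0.01211098, -0.15203171],
       [-0.99195051,  0.01763387, -0.12539233,  0.4964211 ],
       [ 0.12558015,  0.00997683, -0.99203331,  1.29542963],
       [ 0.        ,  0.        ,  0.        ,  1.        ]])}
{'t': 0.1, 'joints': array([-1.35950406e+00,  2.07363683e-01,  1.54283008e+00,  2.31739546e-05,
        1.39350401e+00, -1.50514033e-01]), 'joint_velocities': array([-0.00100183, -0.00051197, -0.00227022, -0.0001475 , -0.00079993,
       -0.00098294]), 'joint_torque': array([-1.09175740e-03, -3.84094584e+01, -2.92548877e+01, -2.27494061e-04,
        4.83391908e-03, -2.44853805e-05]), 'tcp_pos': array([ 0.20337145, -0.53709456,  0.23021646]), 'orientation': array([ 0.40239866,  0.58233519, -0.40136682,  0.58126218]), 'wrist_force': array([-0.15163804,  0.04530648, -0.00599826]), 'wrist_torque': array([ 0.02892828, -0.00433764,  0.06270508]), 'finger_gap': 0.08552655254116319} -0.0187
```

View pics/side0.png

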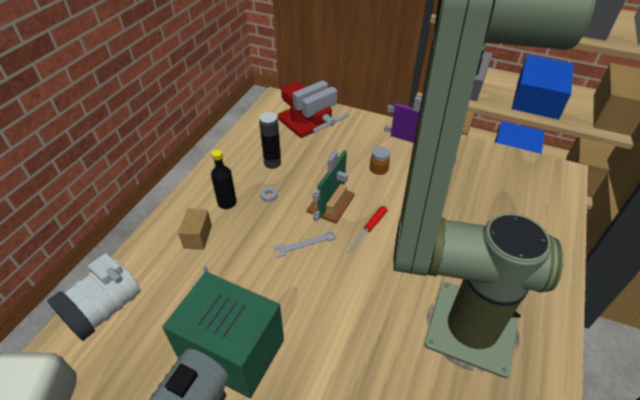

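View pics/top0.png

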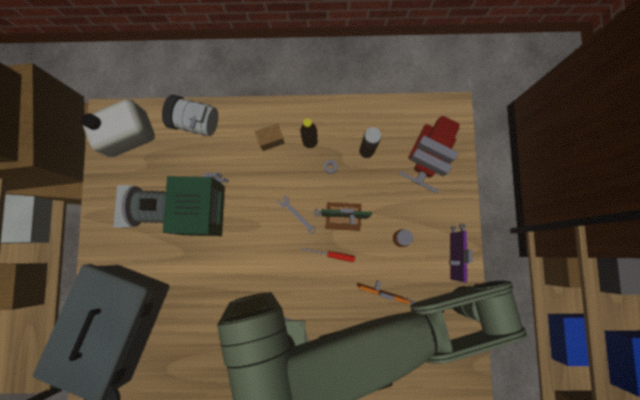

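```bash
python3 - <<'E'
import cv2,numpy as np
t=cv2.imread("pics/top0.png");s=cv2.imread("pics/side0.png")
cv2.imwrite("pics/c1.png",cv2.resize(t[180:240,300:390],None,fx=8,fy=8,interpolation=2))
cv2.imwrite("pics/c2.png",cv2.resize(t[160:250,150:240],None,fx=6,fy=6,interpolation=2))
cv2.imwrite("pics/c3.png",cv2.resize(s[140:225,300:400],None,fx=7,fy=7,interpolation=2))
cv2.imwrite("pics/c4.png",cv2.resize(s[255:395,155:295],None,fx=4,fy=4,interpolation=2))
E
```

```text
(no output)
```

View pics/c1.png

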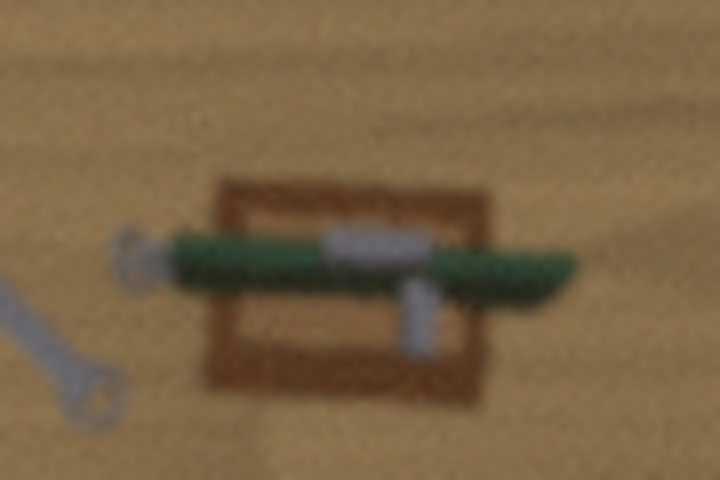

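View pics/c2.png

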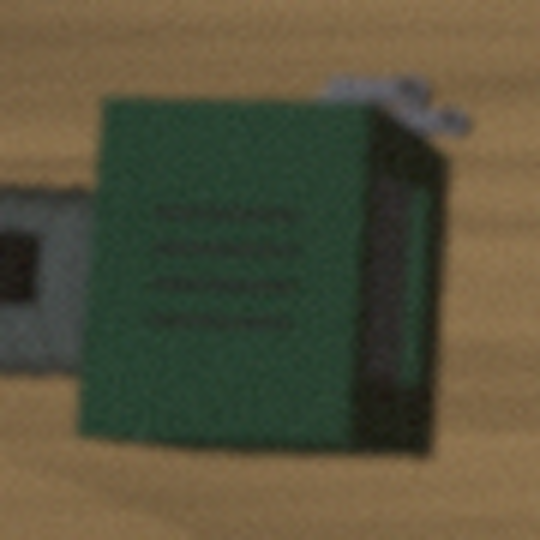

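View pics/c3.png

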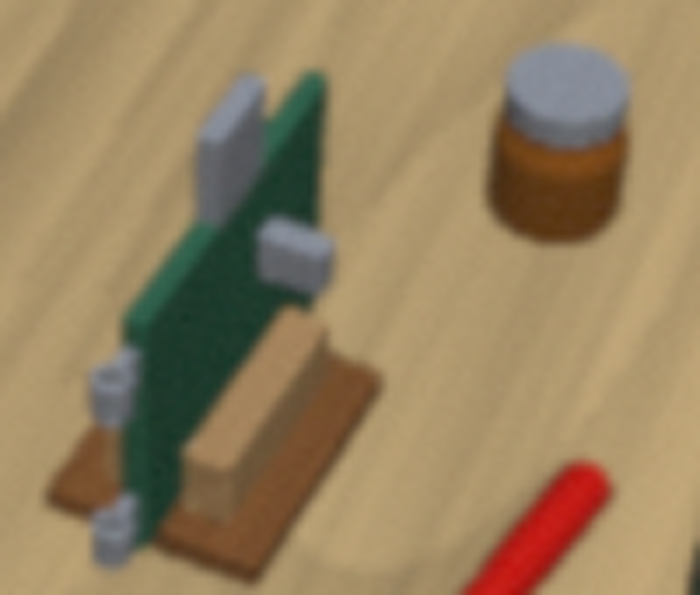

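View pics/c4.png

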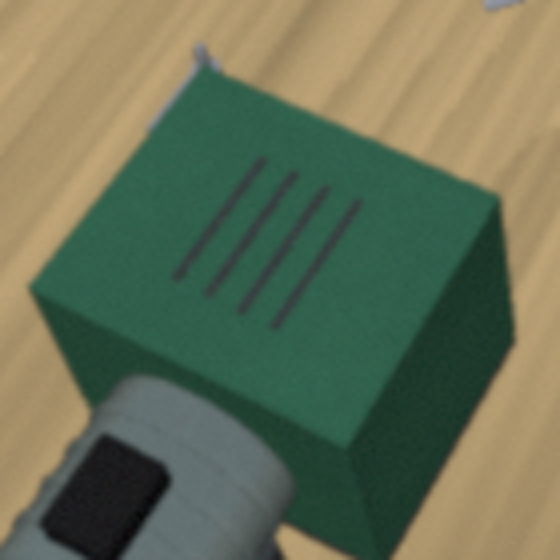

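The green door in the cradle (top view ≈ (345,212), side ≈ (325,185)) has the knuckles, tongue and cradle that match the description. The purple (458,252) and orange (384,292) ones are look-alikes. The crop confirms the green one. Next I fit the poses.

```bash
cat > h.py <<'E'
import numpy as np, cv2
from scipy.optimize import least_squares
from rig import bot, imaging
C={n:imaging.get_calibration(n) for n in("side","top")}
def proj(n,P):
    c=C[n];P=np.atleast_2d(P);q=P@c['world_to_cam'][:3,:3].T+c['world_to_cam'][:3,3]
    return np.c_[c['fx']*q[:,0]/q[:,2]+c['cx'],c['fy']*q[:,1]/q[:,2]+c['cy']]
def crop(n,uv,f,o): return (n,(np.array(uv)+.5)/f-.5+np.array(o))
def W(p,L,z0):
    L=np.atleast_2d(L)/1000.;c,s=np.cos(p[2]),np.sin(p[2])
    return np.c_[p[0]+c*L[:,0]-s*L[:,1],p[1]+s*L[:,0]+c*L[:,1],z0+L[:,2]]
def fit(obs,p0,z0,bias=False):
    def r(p): return np.concatenate([(proj(n,W(p,L,z0))[0]-uv) for (n,uv),L in obs])
    s=least_squares(r,p0,loss='soft_l1'); return s.x,r(s.x).reshape(-1,2)
def box(x0,x1,y0,y1,z0,z1):
    v=[(x,y,z) for x in(x0,x1) for y in(y0,y1) for z in(z0,z1)]
    return [(a,b) for i,a in enumerate(v) for b in v[i+1:] if sum(k!=l for k,l in zip(a,b))==1]
def cyl(x,y,r,z0,z1):
    t=np.linspace(0,2*np.pi,17);E=[]
    for z in(z0,z1):
        q=[(x+r*np.cos(a),y+r*np.sin(a),z) for a in t];E+=list(zip(q[:-1],q[1:]))
    return E
DOOR=box(-6,6,-85,85,-160,-25)+box(-6,6,-22,22,-25,20)+box(6,36,16,30,-85,-60)+cyl(0,-102,8.5,-60,-40)+cyl(0,-102,8.5,-145,-125)
def MACH(dx=0,dy=0):
    E=box(-75,75,-95,95,0,165)
    for z in(50,135): E+=cyl(-90+dx,-110+dy,4,z,z+17)+cyl(-90+dx,-110+dy,2.4,z+22,z+22)+cyl(-90+dx,-110+dy,8.5,z-14,z)
    return E
def draw(img,n,sets,f,o,name,size):
    im=cv2.resize(img[o[1]:o[1]+size[1],o[0]:o[0]+size[0]],None,fx=f,fy=f,interpolation=2)
    for p,E,z0,col in sets:
        for a,b in E:
            q=(proj(n,W(p,[a,b],z0))-np.array(o)+.5)*f-.5
            cv2.line(im,tuple(int(v) for v in np.round(q[0]*8)),tuple(int(v) for v in np.round(q[1]*8)),col,1,cv2.LINE_AA,3)
    cv2.imwrite(name,im)
E
cat > fit.py <<'E'
from h import *
t=lambda u,v:crop("top",(u,v),6,(150,160)); s=lambda u,v:crop("side",(u,v),4,(155,255))
M=[(t(105,98),(75,-95,165)),(t(368,100),(-75,-95,165)),(t(352,445),(-75,95,165)),(t(82,437),(75,95,165)),
(s(205,65),(-75,-95,165)),(s(500,195),(-75,95,165)),(s(347,447),(75,95,165)),(s(30,288),(75,-95,165)),(s(515,340),(-75,95,0))]
pm,r=fit(M,[.55,.3,np.pi/2],0);print(pm,np.round(r,1).tolist())
t=lambda u,v:crop("top",(u,v),8,(300,180)); s=lambda u,v:crop("side",(u,v),7,(300,140))
D=[(t(325,228),(6,-22,20)) ]
D=[(t(402,355),(36,16,-60)),(t(437,357),(36,30,-60)),(t(326,228),(-6,-22,20)),(t(432,234),(-6,22,20)),
(s(243,73),(-6,22,20)),(s(266,85),(6,22,20)),(s(318,70),(-6,85,-25)),(s(128,318),(-6,-85,-25)),(s(263,215),(6,16,-60)),(s(325,295),(36,30,-85)),(s(333,238),(36,30,-60))]
# door yaw pi: back to -X
pd,r=fit(D,[.48,-.2,np.pi],.175);print(pd,np.round(r,1).tolist())
np.savez("fit.npz",pm=pm,pd=pd)
T=cv2.imread("pics/top0.png");S=cv2.imread("pics/side0.png")
draw(T,"top",[(pd,DOOR,.175,(0,0,255))],8,(300,180),"pics/d1.png",(90,60))
draw(S,"side",[(pd,DOOR,.175,(0,0,255))],7,(300,140),"pics/d2.png",(100,85))
draw(T,"top",[(pm,MACH(),0,(0,0,255))],6,(150,160),"pics/d3.png",(90,90))
draw(S,"side",[(pm,MACH(),0,(0,0,255))],4,(155,255),"pics/d4.png",(140,140))
E
python3 fit.py
```

```text
[0.49923385 0.28312205 1.53400884] [[-0.9, -0.1], [-0.1, 0.4], [-0.8, -0.1], [-1.3, 0.3], [-0.5, -0.6], [0.5, -0.5], [0.2, -0.2], [-0.6, -0.5], [0.9, -0.1]]
[ 0.46683999 -0.24223385  3.07764321] [[-0.6, -0.1], [-0.8, -0.2], [-0.8, 0.0], [-0.3, -0.1], [0.5, -0.8], [1.1, -1.2], [-1.4, -0.8], [-0.8, -0.2], [-0.3, 2.7], [1.9, -2.1], [1.2, -0.3]]
```

View pics/d1.png

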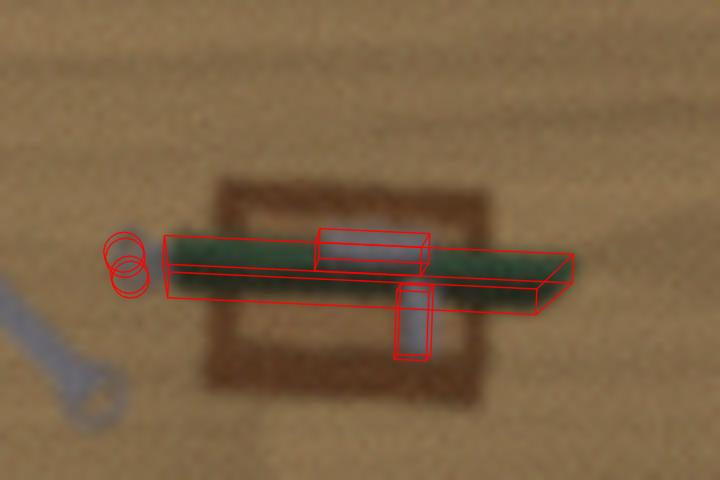

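View pics/d2.png

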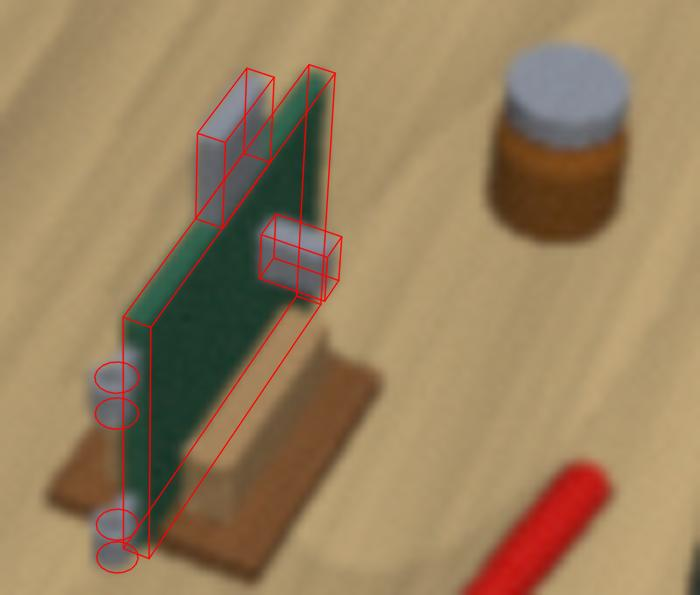

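View pics/d3.png

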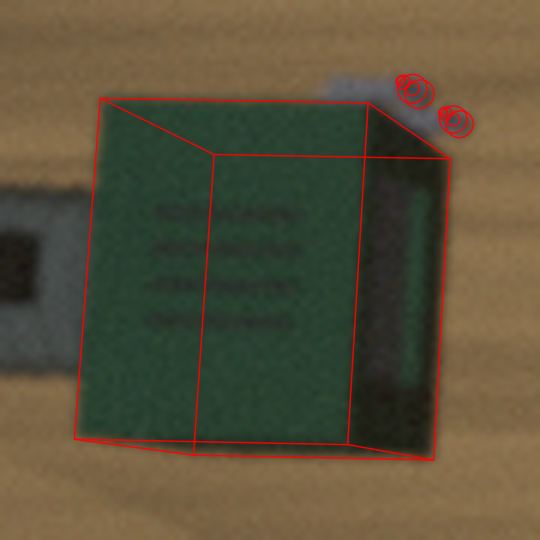

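View pics/d4.png

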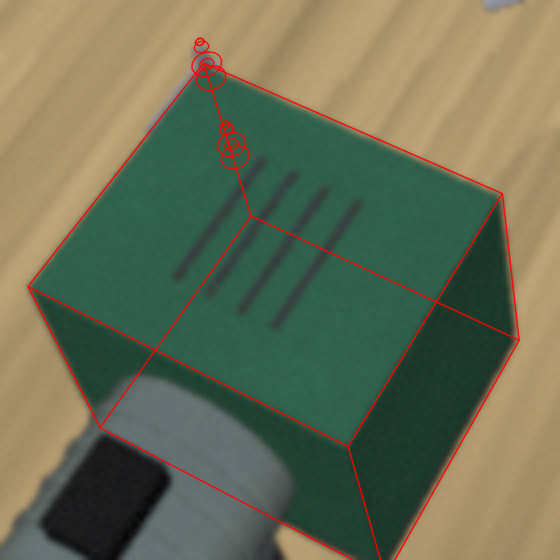

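```bash
cat >> fit.py <<'E'
obs=[(o,L,0) for o,L in M]+[(o,L,1) for o,L in D]
def r(p):
    b={"top":p[6:8],"side":p[8:10]}
    return np.concatenate([proj(o[0],W(p[3*k:3*k+3],L,.175*k))[0]+b[o[0]]-o[1] for o,L,k in obs]+[p[6:]/1.0])
s=least_squares(r,np.r_[pm,pd,0,0,0,0],loss='soft_l1');p=s.x
print(np.round(p,4)); print(np.round(r(p)[:-4].reshape(-1,2),1).tolist())
pm,pd=p[:3],p[3:6];np.savez("fit.npz",pm=pm,pd=pd,b=p[6:])
C["top"]["cx"]+=p[6];C["top"]["cy"]+=p[7];C["side"]["cx"]+=p[8];C["side"]["cy"]+=p[9]
draw(T,"top",[(pm,MACH(),0,(0,0,255))],16,(195,165),"pics/e1.png",(45,35))
draw(T,"top",[],16,(195,165),"pics/e2.png",(45,35))
draw(S,"side",[(pm,MACH(),0,(0,0,255))],16,(185,255),"pics/e3.png",(45,35))
draw(S,"side",[],16,(185,255),"pics/e4.png",(45,35))
a=[cv2.imread(f"pics/e{i}.png")for i in(1,2,3,4)]
cv2.imwrite("pics/e.png",cv2.resize(np.vstack([np.hstack(a[:2]),np.hstack(a[2:])]),(770,600)))
draw(T,"top",[(pd,DOOR,.175,(0,0,255))],8,(300,180),"pics/d1.png",(90,60))
draw(S,"side",[(pd,DOOR,.175,(0,0,255))],7,(300,140),"pics/d2.png",(100,85))
E
python3 fit.py
```

```text
[0.49923385 0.28312205 1.53400884] [[-0.9, -0.1], [-0.1, 0.4], [-0.8, -0.1], [-1.3, 0.3], [-0.5, -0.6], [0.5, -0.5], [0.2, -0.2], [-0.6, -0.5], [0.9, -0.1]]
[ 0.46683999 -0.24223385  3.07764321] [[-0.6, -0.1], [-0.8, -0.2], [-0.8, 0.0], [-0.3, -0.1], [0.5, -0.8], [1.1, -1.2], [-1.4, -0.8], [-0.8, -0.2], [-0.3, 2.7], [1.9, -2.1], [1.2, -0.3]]
[ 0.4994  0.2822  1.5354  0.467  -0.2428  3.0723  0.4403  0.0334 -0.2836
  0.7084]
[[-0.2, -0.0], [0.6, 0.3], [-0.0, -0.2], [-0.6, 0.3], [-0.7, -0.2], [0.3, -0.2], [0.1, -0.1], [-0.7, -0.2], [0.7, 0.2], [-0.0, -0.1], [-0.3, -0.2], [-0.2, -0.0], [0.3, -0.1], [0.3, -0.2], [0.9, -0.6], [-1.5, -0.2], [-1.1, 0.3], [-0.5, 3.3], [1.7, -1.5], [0.9, 0.4]]
```

View pics/e.png

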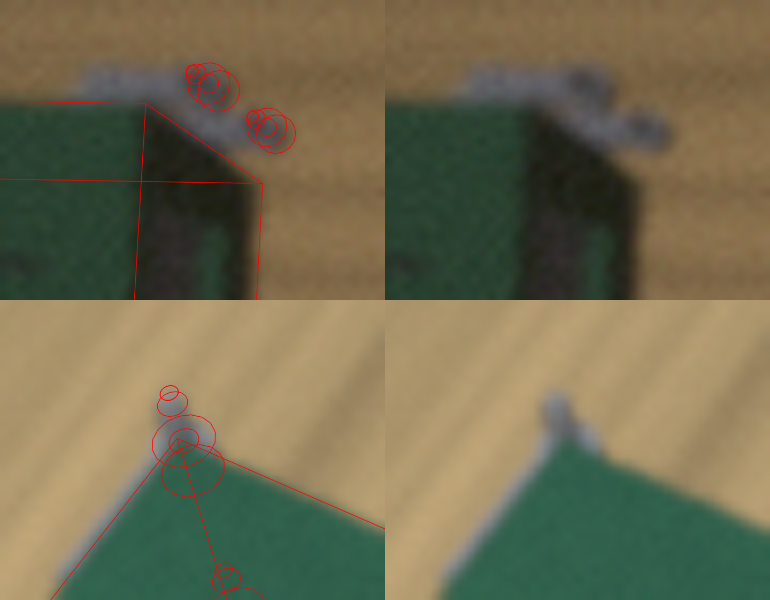

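View pics/d1.png

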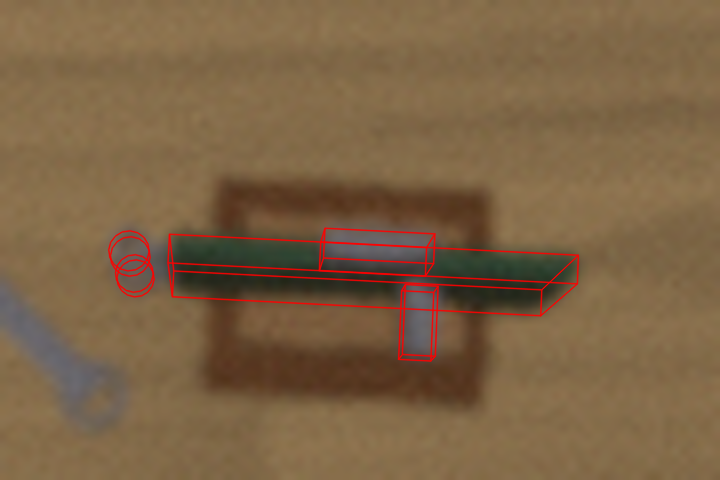

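View pics/d2.png

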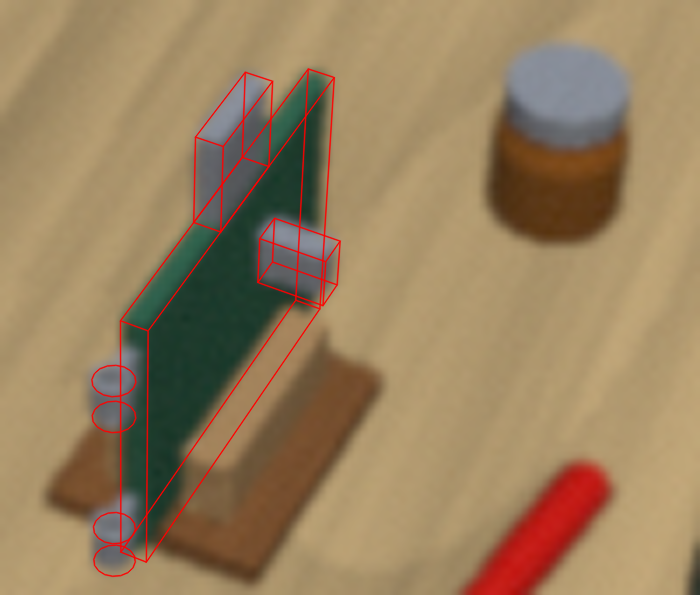

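```bash
cat > ee.py <<'E'
from h import *
f=np.load("fit.npz");b=f['b'];pm=f['pm']
C["top"]["cx"]+=b[0];C["top"]["cy"]+=b[1];C["side"]["cx"]+=b[2];C["side"]["cy"]+=b[3]
T=np.mean([imaging.get_image("top").astype(float) for _ in range(4)],0)
S=np.mean([imaging.get_image("side").astype(float) for _ in range(4)],0)
np.savez("avg.npz",T=T,S=S)
T=np.clip((T-20)*1.6,0,255).astype('uint8');S=np.clip((S-20)*1.2,0,255).astype('uint8')
draw(T,"top",[],34,(203,170),"pics/g1.png",(23,17))
draw(T,"top",[(pm,MACH(),0,(0,0,255))],34,(203,170),"pics/g2.png",(23,17))
draw(S,"side",[],34,(196,260),"pics/g3.png",(20,17))
draw(S,"side",[(pm,MACH(),0,(0,0,255))],34,(196,260),"pics/g4.png",(20,17))
for i in("12","34"):
    a=[cv2.imread(f"pics/g{k}.png") for k in i]
    cv2.imwrite(f"pics/g{i}.png",cv2.resize(np.hstack(a),(800,int(a[0].shape[0]*400/a[0].shape[1]))))
E
python3 ee.py
```

```text
(no output)
```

View pics/g12.png

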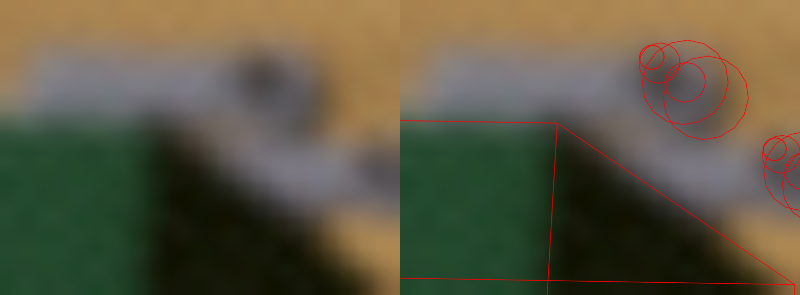

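View pics/g34.png

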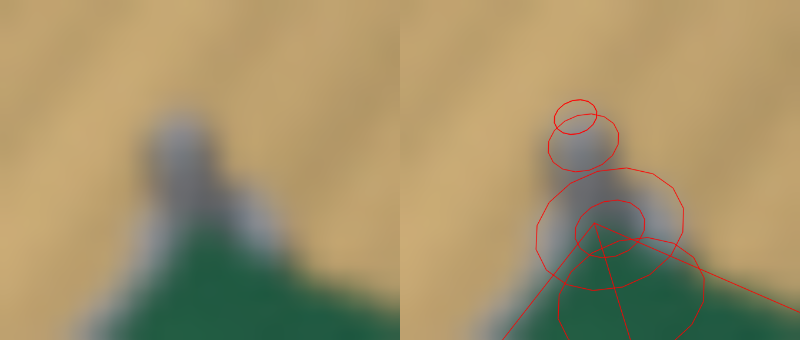

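```bash
python3 - <<'E'
from h import *
from scipy.spatial.transform import Rotation as R
f=np.load("fit.npz");pm,pd,b=f['pm'],f['pd'],f['b']
print("pin",W(pm,[-90,-110,135],0),"door",pd,"knuck",W(pd,[0,-102,-60],.175))
R0=R.from_quat(bot.sense()['orientation']).as_matrix();print(R0.round(3))
def ray(n,u,v,z):
    c=C[n];M=c['world_to_cam'];d=M[:3,:3].T@np.array([(u-c['cx'])/c['fx'],(v-c['cy'])/c['fy'],1]);o=-M[:3,:3].T@M[:3,3]
    return o+d*(z-o[2])/d[2]
for k,u,v,z in[("carton",269,136,.07),("bottletop",307,122,.2),("can",372,135,.19),("bear",331,166,.016),("jar",404,237,.075)]:print(k,ray("top",u,v,z).round(3))
E
```

```text
pin [[0.60616004 0.18833949 0.135     ]] door [ 0.46698298 -0.24284525  3.07228051] knuck [[ 0.47404716 -0.14109017  0.115     ]]
[[-0.     0.935  0.354]
 [ 0.     0.354 -0.935]
 [-1.     0.    -0.   ]]
carton [0.76  0.025 0.07 ]
bottletop [ 0.761 -0.12   0.2  ]
can [ 0.716 -0.334  0.19 ]
bear [ 0.657 -0.2    0.016]
jar [ 0.384 -0.449  0.075]
```

```bash
cat > pl.py <<'E'
import sys
from h import *
from scipy.spatial.transform import Rotation as R
def Rt(yaw): # tool z at yaw, tool x down
    x=np.array([0,0,-1.]);z=np.array([np.cos(yaw),np.sin(yaw),0]);return R.from_matrix(np.c_[x,np.cross(z,x),z])
def plan(p,yaw,n,g,start=None):
    s=bot.sense();P=s['tcp_pos'];Q=R.from_quat(s['orientation'])
    if start:P,Q=start
    dv=(Q.inv()*Rt(yaw)).as_rotvec()
    rows=[]
    for k in range(n):
        sh=Q.inv().apply((np.array(p)-P)/n)*100
        rows.append([g,sh.round(2).tolist(),(dv/n).round(3).tolist()])
        P=P+(np.array(p)-P)/(n-k)*0+ (np.array(p)-bot.sense()['tcp_pos'] if not start else np.array(p)-start[0])/n*0
        Q=Q*R.from_rotvec(dv/n)
    return rows
def st():
    s=bot.sense();print(round(s['t'],2),s['tcp_pos'].round(4),'yaw',np.arctan2(*R.from_quat(s['orientation']).as_matrix()[1::-1,2]).round(4),'F',s['wrist_force'].round(1),'T',s['wrist_torque'].round(2),'gap',round(s['finger_gap'],4),'j',s['joints'].round(2))
    print('tilt',R.from_quat(s['orientation']).as_matrix()[2].round(4))
if __name__=="__main__":
    st()
    if len(sys.argv)>1:
        a=list(map(float,sys.argv[1:]));
        for r in plan(a[:3],a[3],int(a[4]),a[5]): print(r)
E
python3 pl.py 0.467 -0.243 0.235 -0.069 9 1
```

```text
0.5 [ 0.2035 -0.5378  0.2312] yaw -1.2089 F [ 0.2 -0.2 -0.7] T [-0.04  0.01  0.08] gap 0.0851 j [-1.36  0.21  1.54 -0.    1.39 -0.15]
tilt [-1.e+00  0.e+00 -1.e-04]
[1.0, [-0.04, 3.9, -2.03], [-0.127, -0.0, -0.0]]
[1.0, [-0.04, 4.12, -1.52], [-0.127, -0.0, -0.0]]
[1.0, [-0.04, 4.28, -0.99], [-0.127, -0.0, -0.0]]
[1.0, [-0.04, 4.37, -0.44], [-0.127, -0.0, -0.0]]
[1.0, [-0.04, 4.39, 0.12], [-0.127, -0.0, -0.0]]
[1.0, [-0.04, 4.34, 0.67], [-0.127, -0.0, -0.0]]
[1.0, [-0.04, 4.22, 1.22], [-0.127, -0.0, -0.0]]
[1.0, [-0.04, 4.03, 1.74], [-0.127, -0.0, -0.0]]
[1.0, [-0.04, 3.78, 2.24], [-0.127, -0.0, -0.0]]
```

{"api": "apply_moves", "payload": {
  "moves": [
    [1, [-0.1, 3.9, -2.0], [-0.127, 0, 0]],
    [1, [-0.1, 4.1, -1.5], [-0.127, 0, 0]],
    [1, [0, 4.3, -1.0], [-0.127, 0, 0]],
    [1, [0, 4.4, -0.45], [-0.127, 0, 0]],
    [1, [0, 4.4, 0.1], [-0.127, 0, 0]],
    [1, [0, 4.3, 0.65], [-0.127, 0, 0]],
    [1, [0, 4.2, 1.2], [-0.127, 0, 0]],
    [1, [0, 4.0, 1.75], [-0.127, 0, 0]],
    [1, [0, 3.8, 2.25], [-0.127, 0, 0]],
    [1, [0, 0, 0], [0, 0, 0]]
  ]
}}

```text
t: 1.75
tcp_pos: [0.4698, -0.2316, 0.2347]
orientation: [0.009, 0.706, -0.012, 0.708]
wrist_force: [-0.5, -0.0, -0.3]
finger_gap: 0.0851
```

```bash
python3 pl.py 0.467 -0.243 0.235 -0.069 2 1; python3 - <<'E'
from h import *
T=imaging.get_image("top");S=imaging.get_image("side")
draw(T,"top",[],7,(290,170),"pics/k1.png",(110,80))
draw(S,"side",[],5,(280,90),"pics/k2.png",(150,120))
E
```

```text
1.75 [ 0.4698 -0.2316  0.2347] yaw -0.0307 F [-0.5 -0.  -0.3] T [0.01 0.05 0.03] gap 0.0851 j [-0.62  0.09  1.67 -0.    1.38 -0.59]
tilt [-1.     -0.0042  0.0042]
[1.0, [-0.01, -0.57, -0.12], [0.019, 0.002, 0.002]]
[1.0, [-0.01, -0.58, -0.11], [0.019, 0.002, 0.002]]
```

View pics/k2.png

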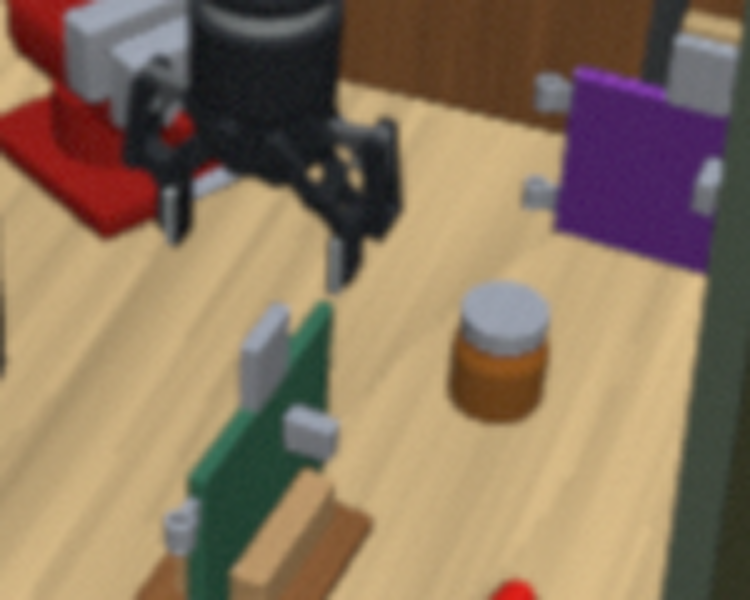

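View pics/k1.png

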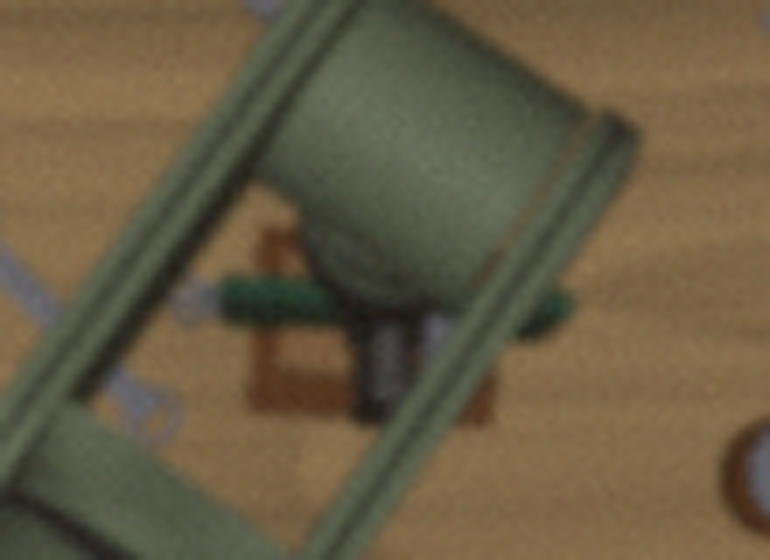

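```bash
python3 - <<'E'
from h import *
s=bot.sense();p=s['tcp_pos'];
for dz in (0,.013):
  for d in(-.05,0,.05):print(dz,d,proj("side",p+[d,-.03*d,dz]))
print(proj("side",W([.467,-.2428,3.0723],[[0,0,20],[0,0,0]],.175)))
E
```

```text
0 -0.05 [[349.19994243 150.12804303]]
0 0 [[331.85128183 144.94274535]]
0 0.05 [[314.92690864 139.88426188]]
0.013 -0.05 [[349.44984406 146.30264082]]
0.013 0 [[331.96222372 141.12446958]]
0.013 0.05 [[314.9055968  136.07391764]]
[[333.2616843  154.35868295]
 [333.08266964 159.85383659]]
```

{"api": "apply_moves", "payload": {
  "moves": [
    [1, [0, -0.65, -0.12], [0.02, 0.002, 0.002]],
    [1, [0, -0.6, -0.12], [0.02, 0.002, 0.002]],
    [1, [1.5, 0, 0], [0, 0, 0]],
    [1, [2.0, 0, 0], [0, 0, 0]],
    [1, [2.0, 0, 0], [0, 0, 0]],
    [1, [1.5, 0, 0], [0, 0, 0]],
    [1, [0.5, 0, 0], [0, 0, 0]],
    [1, [0, 0, 0], [0, 0, 0]],
    [1, [0, 0, 0], [0, 0, 0]],
    [1, [0, 0, 0], [0, 0, 0]]
  ]
}}

```text
t: 3.1
tcp_pos: [0.4619, -0.2519, 0.1551]
orientation: [0.031, 0.707, -0.032, 0.706]
wrist_force: [0.2, -0.4, 0.3]
finger_gap: 0.0856
```

```bash
python3 pl.py 0.467 -0.243 0.159 -0.069 2 1; python3 - <<'E'
from h import *
S=imaging.get_image("side")
draw(S,"side",[],7,(290,120),"pics/k3.png",(100,85))
E
```

```text
3.1 [ 0.4619 -0.2519  0.1551] yaw -0.0889 F [ 0.2 -0.4  0.3] T [ 0.02 -0.    0.03] gap 0.0856 j [-0.66  0.18  1.74 -0.    1.22 -0.57]
tilt [-1.     -0.0012 -0.0015]
[1.0, [-0.2, 0.47, 0.21], [-0.01, -0.001, 0.001]]
[1.0, [-0.2, 0.46, 0.22], [-0.01, -0.001, 0.001]]
```

View pics/k3.png

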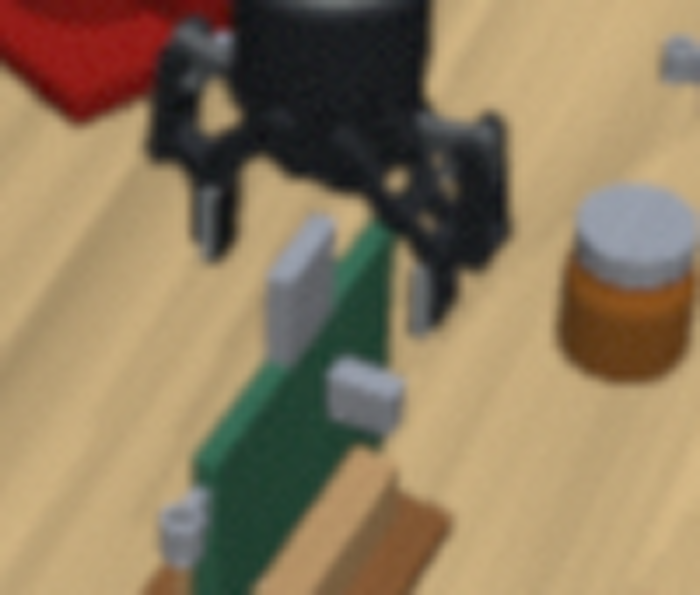

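{"api": "apply_moves", "payload": {
  "moves": [
    [1, [-0.2, 0.45, 0.25], [-0.01, 0, 0]],
    [1, [-0.2, 0.4, 0.2], [-0.01, 0, 0]],
    [1, [0, 0, 0], [0, 0, 0]],
    [1, [0, 0, 0], [0, 0, 0]],
    [1, [0, 0, 0], [0, 0, 0]],
    [1, [0, 0, 0], [0, 0, 0]],
    [1, [0, 0, 0], [0, 0, 0]],
    [1, [0, 0, 0], [0, 0, 0]],
    [1, [0, 0, 0], [0, 0, 0]],
    [1, [0, 0, 0], [0, 0, 0]]
  ]
}}

```text
t: 4.4
tcp_pos: [0.468, -0.2435, 0.1603]
orientation: [0.023, 0.707, -0.025, 0.707]
wrist_force: [-0.1, -0.1, -0.3]
finger_gap: 0.0854
```

```bash
python3 pl.py 0.467 -0.243 0.159 -0.069 1 1
```

```text
4.4 [ 0.468  -0.2435  0.1603] yaw -0.0672 F [-0.1 -0.1 -0.3] T [0.03 0.01 0.  ] gap 0.0854 j [-0.64  0.18  1.73 -0.    1.23 -0.57]
tilt [-1.0e+00 -2.2e-03  1.0e-04]
[1.0, [0.13, 0.04, -0.11], [0.002, 0.0, 0.002]]
```

{"api": "apply_moves", "payload": {
  "force": 50,
  "moves": [
    [0.3, [0, 0, -0.1], [0, 0, 0]],
    [0.2, [0, 0, 0], [0, 0, 0]],
    [0.1, [0, 0, 0], [0, 0, 0]],
    [0.0, [0, 0, 0], [0, 0, 0]],
    [0.0, [0, 0, 0], [0, 0, 0]],
    [0.0, [0, 0, 0], [0, 0, 0]],
    [0, [0, 0, 0], [0, 0, 0]],
    [0, [0, 0, 0], [0, 0, 0]],
    [0, [0, 0, 0], [0, 0, 0]],
    [0, [0, 0, 0], [0, 0, 0]]
  ]
}}

```text
t: 5.65
tcp_pos: [0.4672, -0.2435, 0.1604]
orientation: [0.023, 0.707, -0.025, 0.707]
wrist_force: [-0.2, 0.0, -0.0]
finger_gap: 0.0116
```

```bash
python3 pl.py; python3 - <<'E'
from h import *
S=imaging.get_image("side")
draw(S,"side",[],7,(290,120),"pics/k4.png",(100,85))
E
```

```text
5.65 [ 0.4672 -0.2435  0.1604] yaw -0.0672 F [-0.2  0.  -0. ] T [ 0.   -0.05  0.03] gap 0.0116 j [-0.64  0.17  1.73 -0.    1.23 -0.58]
tilt [-1.0e+00 -2.4e-03  6.0e-04]
```

View pics/k4.png

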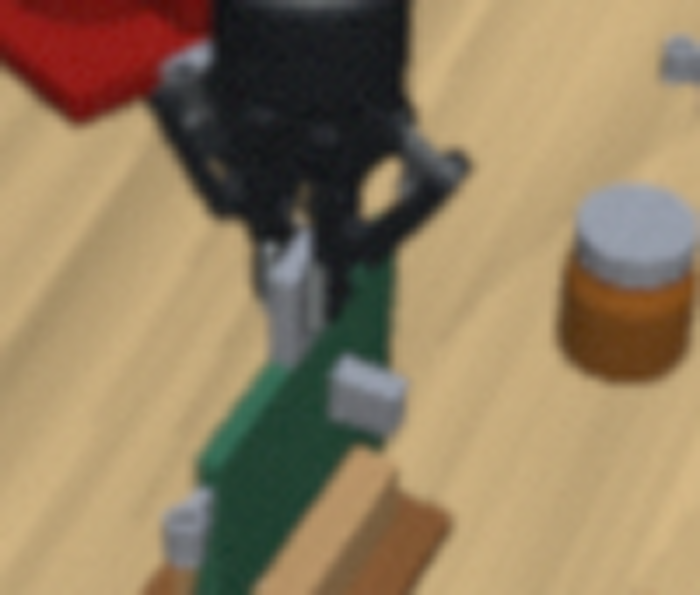

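{"api": "apply_moves", "payload": {
  "moves": [
    [0, [-0.5, 0, 0], [0, 0, 0]],
    [0, [-1, 0, 0], [0, 0, 0]],
    [0, [-1.2, 0, 0], [0, 0, 0]],
    [0, [-1.2, 0, 0], [0, 0, 0]],
    [0, [-1, 0, 0], [0, 0, 0]],
    [0, [-0.6, 0, 0], [0, 0, 0]],
    [0, [0, 0, 0], [0, 0, 0]],
    [0, [0, 0, 0], [0, 0, 0]],
    [0, [0, 0, 0], [0, 0, 0]],
    [0, [0, 0, 0], [0, 0, 0]]
  ]
}}

```text
t: 6.95
tcp_pos: [0.4651, -0.242, 0.2167]
orientation: [0.024, 0.708, -0.023, 0.705]
wrist_force: [-0.0, 0.4, -2.9]
finger_gap: 0.0116
```

```bash
python3 pl.py; python3 - <<'E'
from h import *
S=imaging.get_image("side");T=imaging.get_image("top")
draw(S,"side",[],7,(280,100),"pics/k5.png",(110,85))
draw(T,"top",[],7,(290,170),"pics/k6.png",(110,80))
cv2.imwrite("pics/k5raw.png",S);cv2.imwrite("pics/k6raw.png",T)
E
```

```text
6.95 [ 0.4651 -0.242   0.2167] yaw -0.0672 F [-0.   0.4 -2.9] T [-0.03 -0.02 -0.  ] gap 0.0116 j [-0.64  0.11  1.68 -0.    1.35 -0.58]
tilt [-1.0e+00  7.0e-04 -4.7e-03]
```

View pics/k5.png

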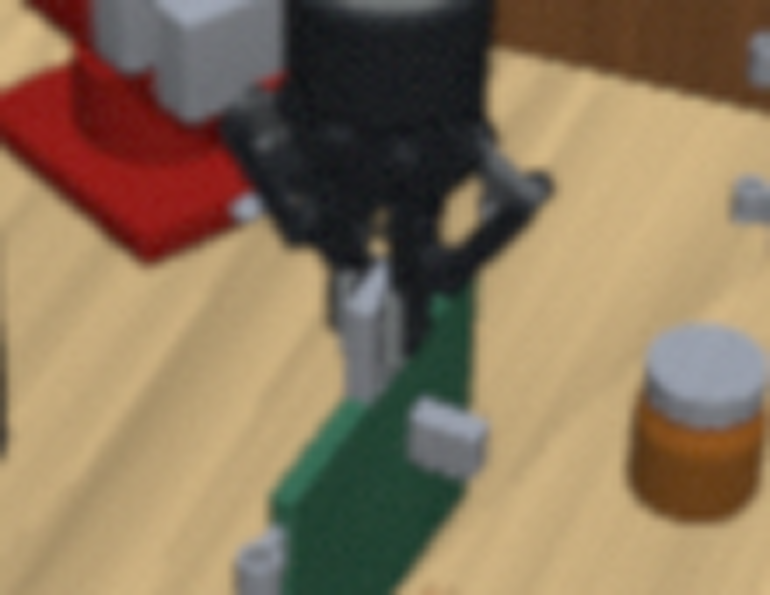

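View pics/k6.png

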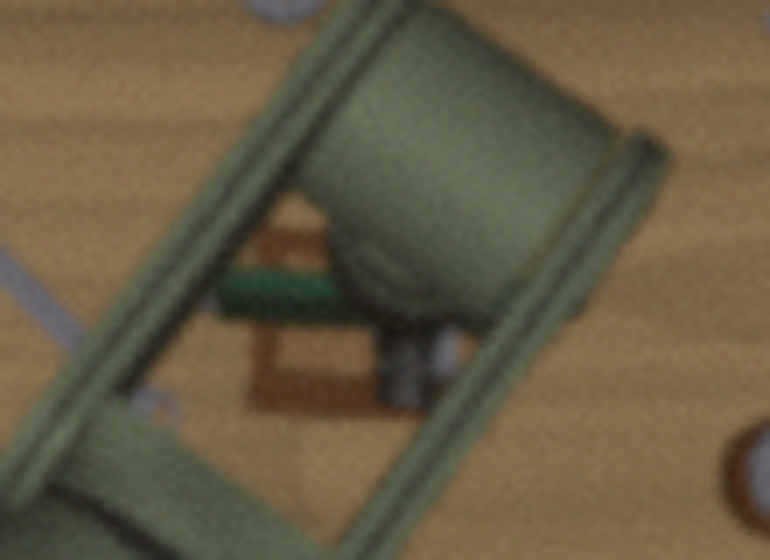

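{"api": "apply_moves", "payload": {
  "moves": [
    [0, [0, 1.5, 0.6], [0, 0, 0]],
    [0, [0, 3.0, 1.2], [0, 0, 0]],
    [0, [0, 3.5, 1.4], [0, 0, 0]],
    [0, [0, 3.5, 1.4], [0, 0, 0]],
    [0, [0, 3.5, 1.4], [0, 0, 0]],
    [0, [0, 3.5, 1.4], [0, 0, 0]],
    [0, [0, 3.5, 1.4], [0, 0, 0]],
    [0, [0, 3.5, 1.3], [0, 0, 0]],
    [0, [0, 2.0, 0.8], [0, 0, 0]],
    [0, [0, 0.5, 0.2], [0, 0, 0]]
  ]
}}

```text
t: 8.3
tcp_pos: [0.5998, 0.0485, 0.2163]
orientation: [0.025, 0.708, -0.021, 0.705]
wrist_force: [-0.0, -0.5, -4.1]
finger_gap: 0.0113
```

```bash
python3 pl.py .6 .045 .2154 -.067 2 0
```

```text
8.3 [0.5998 0.0485 0.2163] yaw -0.0649 F [-0.  -0.5 -4.1] T [ 0.03 -0.03  0.03] gap 0.0113 j [-0.07  0.28  1.49  0.01  1.38 -0.  ]
tilt [-1.      0.006  -0.0042]
[0.0, [0.04, -0.18, 0.02], [0.001, -0.002, -0.003]]
[0.0, [0.04, -0.17, 0.02], [0.001, -0.002, -0.003]]
```

{"api": "apply_moves", "payload": {
  "moves": [
    [0, [0.05, 0, 0], [0.001, -0.002, -0.003]],
    [0, [0.05, 0, 0], [0.001, -0.002, -0.003]],
    [0, [0, 0, 0], [0, 0, 0]],
    [0, [0, 0, 0], [0, 0, 0]],
    [0, [0, 0, 0], [0, 0, 0]],
    [0, [0, 0, 0], [0, 0, 0]],
    [0, [0, 0, 0], [0, 0, 0]],
    [0, [0, 0, 0], [0, 0, 0]],
    [0, [0, 0, 0], [0, 0, 0]],
    [0, [0, 0, 0], [0, 0, 0]]
  ]
}}

```text
t: 9.55
tcp_pos: [0.5986, 0.0461, 0.215]
orientation: [0.024, 0.707, -0.025, 0.706]
wrist_force: [0.3, 0.2, -3.9]
finger_gap: 0.0115
```

```bash
python3 pl.py; cat > lk.py <<'E'
import sys
from h import *
from scipy.spatial.transform import Rotation as R
tag=sys.argv[1]; mx,my,dy,dz=[float(a) for a in sys.argv[2:6]]
f=np.load("fit.npz");pm=f['pm'];b=f['b']
if len(sys.argv)<7:
    C["top"]["cx"]+=b[0];C["top"]["cy"]+=b[1];C["side"]["cx"]+=b[2];C["side"]["cy"]+=b[3]
s=bot.sense();p=s['tcp_pos'];RR=R.from_quat(s['orientation']).as_matrix();yaw=np.arctan2(RR[1,2],RR[0,2])
pd=[p[0],p[1],yaw+np.pi];g=W(pd,[0,dy,0],0)[0];pd[:2]=g[:2]
z0=p[2]+dz/1000
N=4
I={n:np.mean([imaging.get_image(n).astype(float) for _ in range(N)],0) for n in C}
np.savez(f"img_{tag}.npz",**I)
for n,o,sz,k in(("top",(205,165),(50,40),1),("side",(190,230),(60,50),2)):
    im=np.clip((I[n]-15)*1.4,0,255).astype('uint8')
    draw(im,n,[],14,o,f"pics/{tag}_{k}a.png",sz)
    draw(im,n,[(pm,MACH(mx,my),0,(0,0,255)),(pd,DOOR,z0,(255,0,255))],14,o,f"pics/{tag}_{k}b.png",sz)
E
python3 lk.py s1 2.5 -.5 0 14.6
```

```text
9.55 [0.5986 0.0461 0.215 ] yaw -0.0702 F [ 0.3  0.2 -3.9] T [ 0.03 -0.06  0.01] gap 0.0115 j [-0.07  0.27  1.49 -0.    1.38  0.  ]
tilt [-1.     -0.0017 -0.0014]
```

```bash
python3 - <<'E'
import cv2
im=cv2.imread("pics/s1_1a.png");print(im.shape)
import numpy as np
I=np.load("img_s1.npz")
cv2.imwrite("pics/s1full.png",I["top"].astype('uint8'));cv2.imwrite("pics/s1fulls.png",I["side"].astype('uint8'))
E
```

```text
(560, 700, 3)
```

View pics/s1full.png

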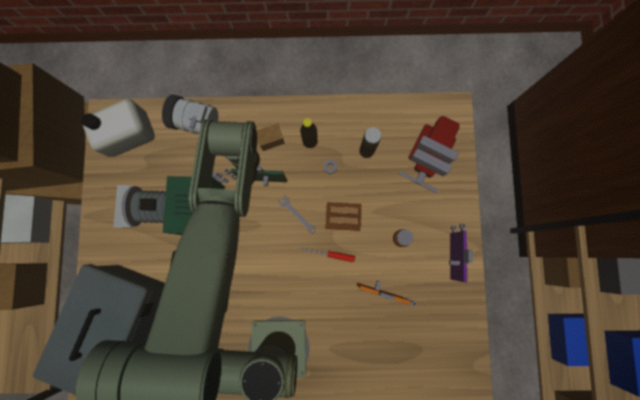

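View pics/s1fulls.png

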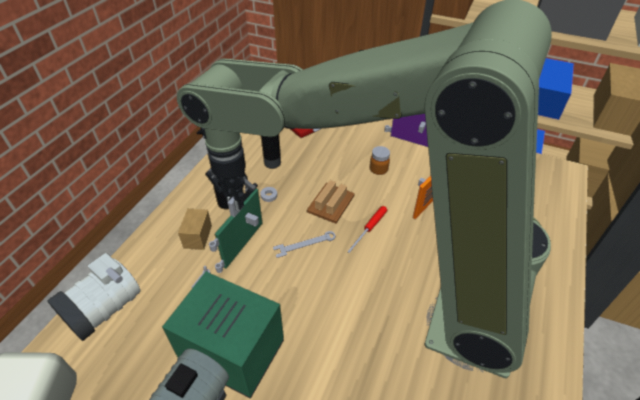

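View pics/s1_1b.png

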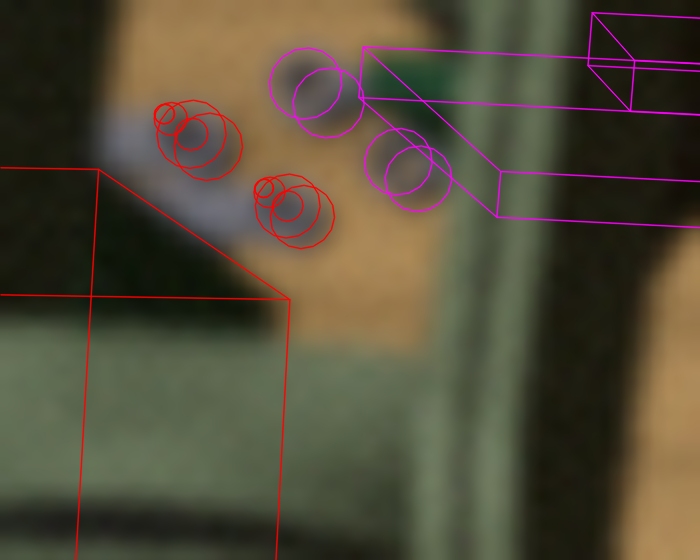

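View pics/s1_2b.png

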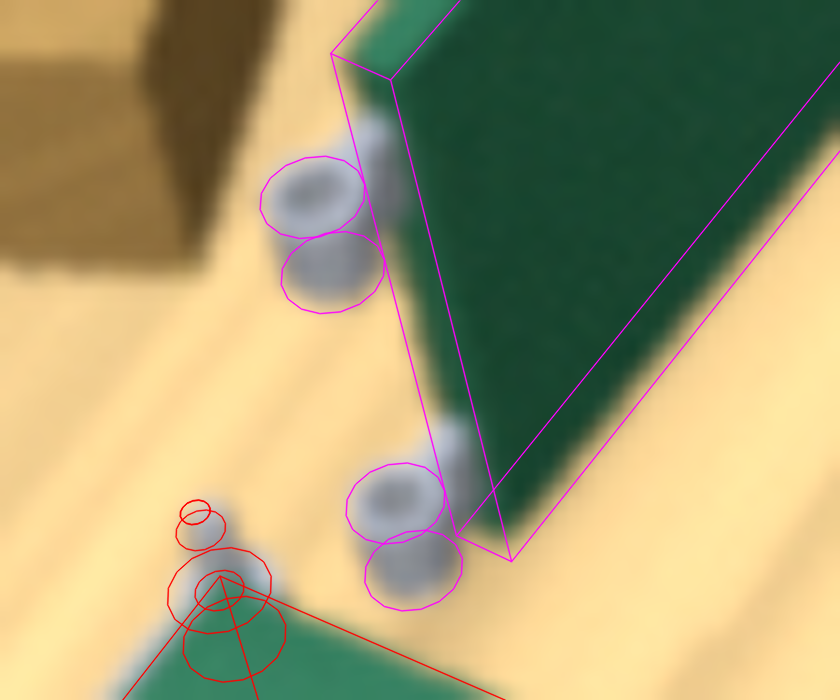

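```bash
cat > cand.py <<'E'
import sys
from h import *
tag=sys.argv[1]
f=np.load("fit.npz");pm=f['pm'];b=f['b']
C["top"]["cx"]+=b[0];C["top"]["cy"]+=b[1];C["side"]["cx"]+=b[2];C["side"]["cy"]+=b[3]
I=np.load(f"img_{tag}.npz")
for n,o,sz in(("side",(195,260),(22,18)),("top",(203,168),(28,16))):
    im=np.clip((I[n]-15)*1.3,0,255).astype('uint8');out=[]
    for k,(mx,my) in enumerate([(None,None),(0,0),(2.5,-.5),(2.5,2)]):
        draw(im,n,[] if mx is None else [(pm,MACH(mx,my),0,(0,0,255))],16,o,"pics/tmp.png",sz);out.append(cv2.imread("pics/tmp.png"))
    cv2.imwrite(f"pics/cand_{tag}_{n}.png",cv2.resize(np.vstack([np.hstack(out[:2]),np.hstack(out[2:])]),None,fx=.88,fy=.88))
E
python3 cand.py s1
```

```text
(no output)
```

View pics/cand_s1_side.png

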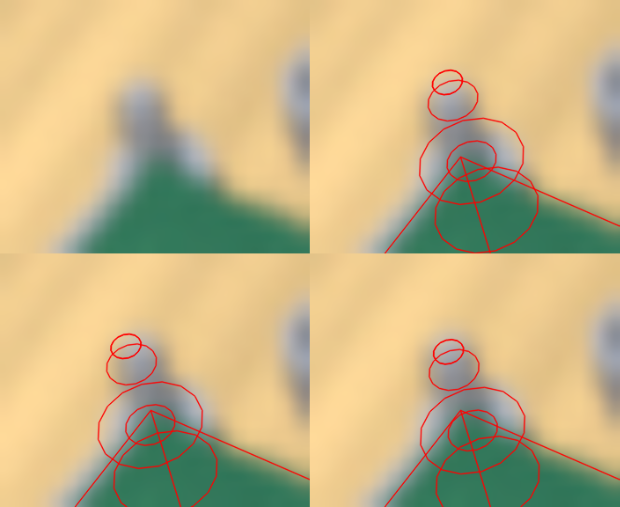

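View pics/cand_s1_top.png

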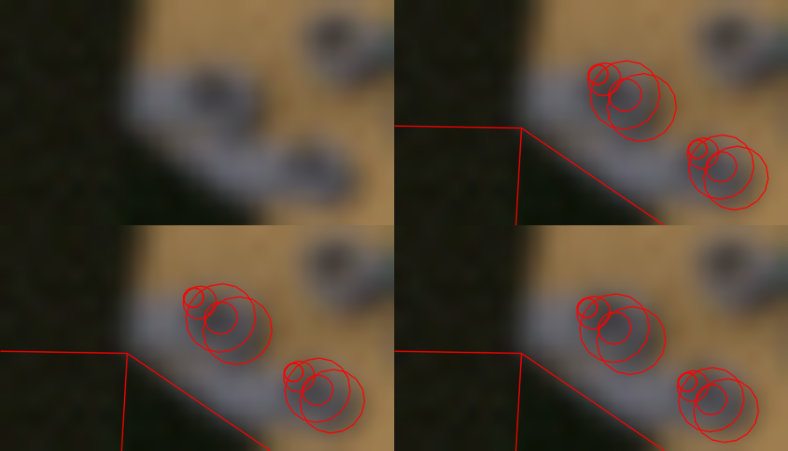

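```bash
python3 - <<'E'
import numpy as np,cv2
I=np.load("img_s1.npz")
im=np.clip((I["side"]-15)*1.3,0,255).astype('uint8')
a=cv2.resize(im[238:276,200:230],None,fx=16,fy=16,interpolation=2)
T=np.clip((I["top"]-15)*2,0,255).astype('uint8')
b=cv2.resize(T[164:182,208:242],None,fx=16,fy=16,interpolation=2)
cv2.imwrite("pics/ka.png",a[:600]);cv2.imwrite("pics/kb.png",b)
E
```

```text
(no output)
```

View pics/ka.png

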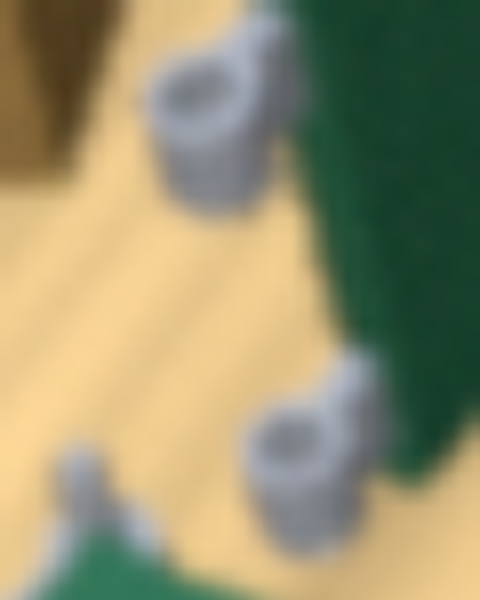

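View pics/kb.png

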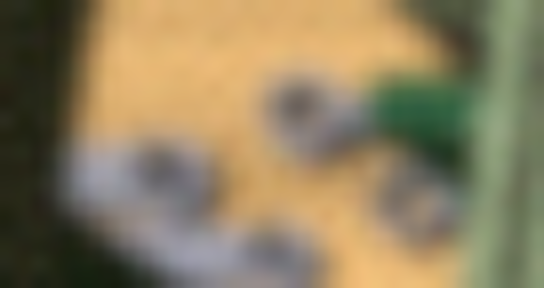

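```bash
python3 - <<'E'
from h import *
def ray(n,u,v,z):
    c=C[n];M=c['world_to_cam'];d=M[:3,:3].T@np.array([(u-c['cx'])/c['fx'],(v-c['cy'])/c['fy'],1]);o=-M[:3,:3].T@M[:3,3]
    return (o+d*(z-o[2])/d[2]).round(4)
S=lambda u,v,z:ray("side",u/16+199.5,v/16+237.5,z)
T=lambda u,v,z:ray("top",u/16+207.5,v/16+163.5,z)
print("side kn", S(202,95,.1896),S(219,170,.1696),S(297,443,.1046),S(310,512,.0846))
print("side pin",S(81,453,.157))
print("top kn",T(298,105,.1896),T(408,205,.1046))
print("top kn edges L/T",T(265,108,.1896),T(298,70,.1896))
print("top bracket upper R (z.121,.135)",T(215,190,.121),T(215,190,.135),"lower",T(318,260,.036),T(318,260,.05))
print("upper T",T(170,140,.135))
p=np.array([.5986,.0461]);yw=-.0702+np.pi
print("fk kn",W([*p,yw],[0,-102,0],0))
E
```

```text
side kn [0.6048 0.1492 0.1896] [0.6068 0.1479 0.1696] [0.605  0.1489 0.1046] [0.6068 0.1482 0.0846]
side pin [0.6044 0.1911 0.157 ]
top kn [0.607  0.1471 0.1896] [0.6047 0.1461 0.1046]
top kn edges L/T [0.6065 0.1539 0.1896] [0.6143 0.1472 0.1896]
top bracket upper R (z.121,.135) [0.6051 0.1838 0.121 ] [0.6019 0.1798 0.135 ] lower [0.6074 0.1845 0.036 ] [0.6044 0.1807 0.05  ]
upper T [0.613  0.1896 0.135 ]
fk kn [[0.60575452 0.14784877 0.        ]]
```

{"api": "apply_moves", "payload": {
  "moves": [
    [0, [0, 0.8, -0.08], [0, 0, 0]],
    [0, [0, 1.0, -0.08], [0, 0, 0]],
    [0, [0, 1.0, -0.08], [0, 0, 0]],
    [0, [0, 0.8, -0.07], [0, 0, 0]],
    [0, [0, 0.5, -0.05], [0, 0, 0]],
    [0, [0, 0.2, 0], [0, 0, 0]],
    [0, [0, 0, 0], [0, 0, 0]],
    [0, [0, 0, 0], [0, 0, 0]],
    [0, [0, 0, 0], [0, 0, 0]],
    [0, [0, 0, 0], [0, 0, 0]]
  ]
}}

```text
t: 11.2
tcp_pos: [0.5979, 0.0925, 0.215]
orientation: [0.024, 0.707, -0.025, 0.706]
wrist_force: [0.9, -0.4, -3.3]
finger_gap: 0.0117
```

```bash
python3 pl.py .5979 .0897 .215 -.07 1 0;python3 lk.py s2 3.3 0 0 14.6
```

```text
11.2 [0.5979 0.0925 0.215 ] yaw -0.0699 F [ 0.9 -0.4 -3.3] T [-0.    0.   -0.04] gap 0.0117 j [ 0.01  0.28  1.48 -0.    1.38  0.08]
tilt [-1.     -0.0017 -0.0014]
[0.0, [-0.0, -0.28, 0.02], [0.0, -0.001, 0.002]]
```

View pics/s2_2b.png

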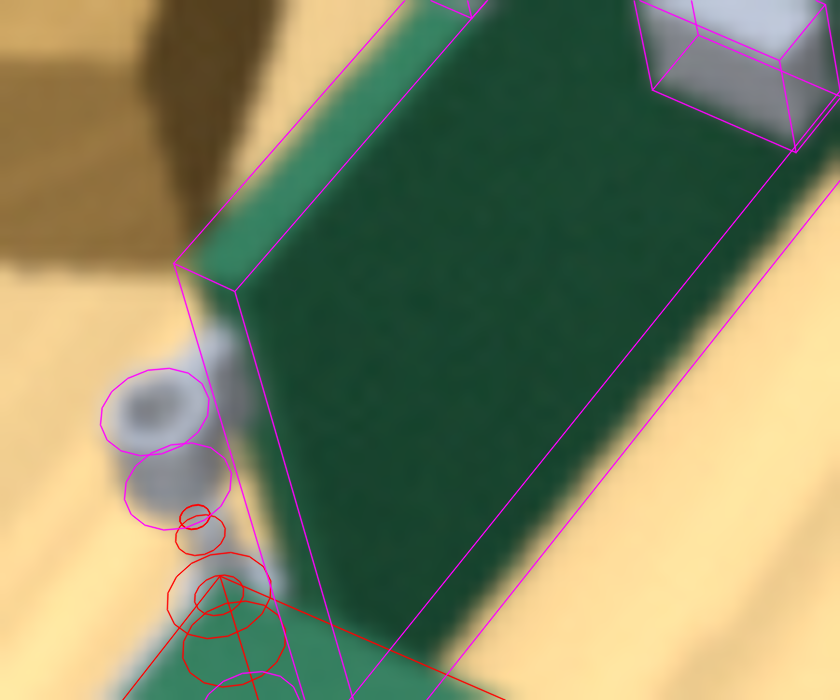

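View pics/s2_1a.png

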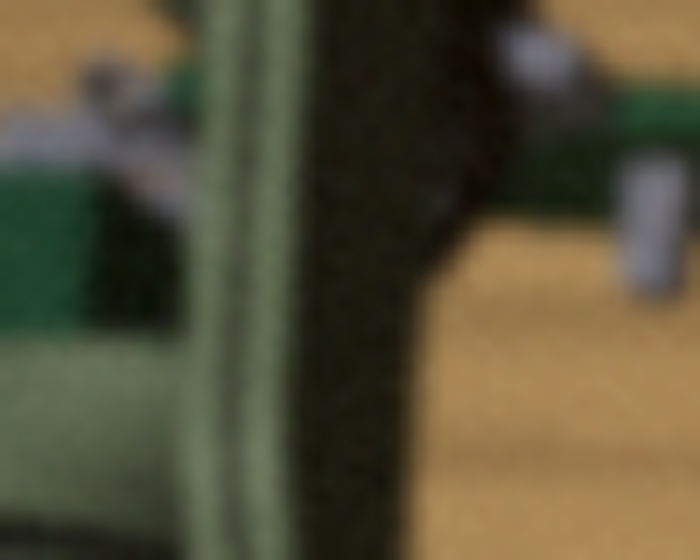

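{"api": "apply_moves", "payload": {
  "moves": [
    [0, [0, -0.28, 0.0], [0, 0, 0]],
    [0, [0, 0, 0], [0, 0, 0]],
    [0, [0, 0, 0], [0, 0, 0]],
    [0, [0, 0, 0], [0, 0, 0]],
    [0, [0, 0, 0], [0, 0, 0]],
    [0, [0, 0, 0], [0, 0, 0]],
    [0, [0, 0, 0], [0, 0, 0]],
    [0, [0, 0, 0], [0, 0, 0]],
    [0, [0, 0, 0], [0, 0, 0]],
    [0, [0, 0, 0], [0, 0, 0]]
  ]
}}

```text
t: 12.85
tcp_pos: [0.5977, 0.0898, 0.2149]
orientation: [0.024, 0.707, -0.025, 0.706]
wrist_force: [1.0, -0.1, -4.5]
finger_gap: 0.0117
```

```bash
python3 pl.py .5979 .0897 .215 -.07 1 0;python3 lk.py s3 3.3 0 0 14.6; python3 - <<'E'
import numpy as np,cv2
I=np.load("img_s3.npz")
im=np.clip((I["side"]-15)*1.3,0,255).astype('uint8')
cv2.imwrite("pics/kc.png",cv2.resize(im[252:280,194:218],None,fx=20,fy=20,interpolation=2))
T=np.clip((I["top"]-15)*2,0,255).astype('uint8')
cv2.imwrite("pics/kd.png",cv2.resize(T[164:182,202:222],None,fx=20,fy=20,interpolation=2))
E
```

```text
12.85 [0.5977 0.0898 0.2149] yaw -0.0694 F [ 1.  -0.1 -4.5] T [-0.07 -0.02 -0.04] gap 0.0117 j [ 0.01  0.28  1.48 -0.    1.38  0.08]
tilt [-1.     -0.0016 -0.0015]
[0.0, [-0.01, -0.01, 0.02], [0.001, -0.001, 0.002]]
```

View pics/kc.png

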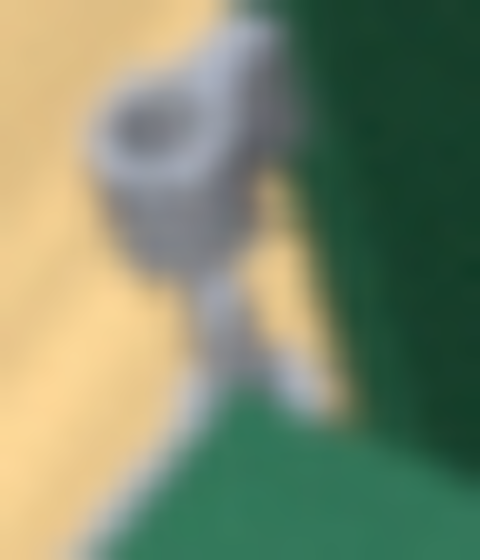

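View pics/kd.png

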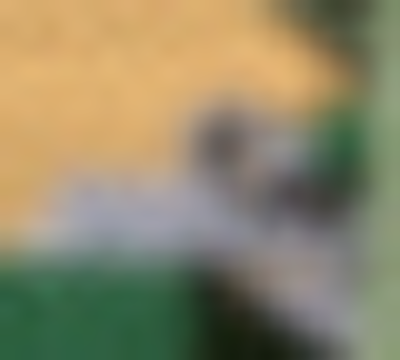

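{"api": "apply_moves", "payload": {
  "moves": [
    [0, [0, -0.1, -0.09], [0, 0, 0]],
    [0, [0, 0, 0], [0, 0, 0]],
    [0, [0.4, 0, 0], [0, 0, 0]],
    [0, [0.4, 0, 0], [0, 0, 0]],
    [0, [0.15, 0, 0], [0, 0, 0]],
    [0, [0, 0, 0], [0, 0, 0]],
    [0, [0, 0, 0], [0, 0, 0]],
    [0, [0, 0, 0], [0, 0, 0]],
    [0, [0, 0, 0], [0, 0, 0]],
    [0, [0, 0, 0], [0, 0, 0]]
  ]
}}

```text
t: 14.5
tcp_pos: [0.5966, 0.0888, 0.2047]
orientation: [0.024, 0.707, -0.025, 0.706]
wrist_force: [-0.3, -0.4, -3.8]
finger_gap: 0.0117
```

```bash
python3 pl.py .5967 .0888 .205 -.07 1 0;python3 lk.py s4 3.3 0 0 14.6; python3 - <<'E'
import numpy as np,cv2
I=np.load("img_s4.npz")
im=np.clip((I["side"]-15)*1.3,0,255).astype('uint8')
cv2.imwrite("pics/ke.png",cv2.resize(im[252:280,194:218],None,fx=20,fy=20,interpolation=2))
E
```

```text
14.5 [0.5966 0.0888 0.2047] yaw -0.0694 F [-0.3 -0.4 -3.8] T [0.   0.04 0.  ] gap 0.0117 j [ 0.01  0.29  1.5  -0.    1.36  0.07]
tilt [-1.     -0.0016 -0.0015]
[0.0, [-0.03, -0.0, 0.01], [0.001, -0.001, 0.002]]
```

View pics/ke.png

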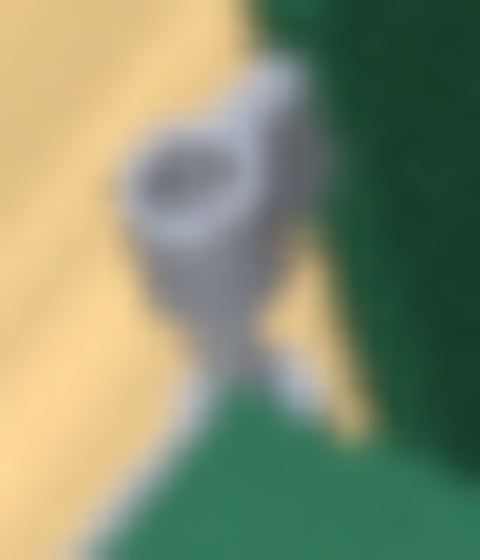

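{"api": "apply_moves", "payload": {
  "moves": [
    [0, [0.15, 0, 0], [0, 0, 0]],
    [0, [0.15, 0, 0], [0, 0, 0]],
    [0, [0.15, 0, 0], [0, 0, 0]],
    [0, [0, 0, 0], [0, 0, 0]],
    [0, [0, 0, 0], [0, 0, 0]],
    [0, [0, 0, 0], [0, 0, 0]],
    [0, [0, 0, 0], [0, 0, 0]],
    [0, [0, 0, 0], [0, 0, 0]],
    [0, [0, 0, 0], [0, 0, 0]],
    [0, [0, 0, 0], [0, 0, 0]]
  ]
}}

```text
t: 16.15
tcp_pos: [0.5965, 0.0888, 0.1997]
orientation: [0.024, 0.707, -0.025, 0.706]
wrist_force: [0.2, 0.0, -3.1]
finger_gap: 0.0112
```

```bash
python3 pl.py
```

```text
16.15 [0.5965 0.0888 0.1997] yaw -0.0694 F [ 0.2  0.  -3.1] T [-0.03 -0.01  0.02] gap 0.0112 j [ 0.01  0.29  1.5  -0.    1.35  0.07]
tilt [-1.     -0.0016 -0.0018]
```

{"api": "apply_moves", "payload": {
  "moves": [
    [0, [0.12, 0, 0], [0, 0, 0]],
    [0, [0.12, 0, 0], [0, 0, 0]],
    [0, [0.1, 0, 0], [0, 0, 0]],
    [0, [0, 0, 0], [0, 0, 0]],
    [0, [0, 0, 0], [0, 0, 0]],
    [0, [0, 0, 0], [0, 0, 0]],
    [0, [0, 0, 0], [0, 0, 0]],
    [0, [0, 0, 0], [0, 0, 0]],
    [0, [0, 0, 0], [0, 0, 0]],
    [0, [0, 0, 0], [0, 0, 0]]
  ]
}}

```text
t: 17.4
tcp_pos: [0.5966, 0.0889, 0.1961]
orientation: [0.024, 0.707, -0.025, 0.706]
wrist_force: [0.3, 0.2, -4.5]
finger_gap: 0.0112
```

```bash
python3 pl.py;python3 lk.py s5 3.3 0 0 14.6; python3 - <<'E'
import numpy as np,cv2
I=np.load("img_s5.npz")
im=np.clip((I["side"]-15)*1.3,0,255).astype('uint8')
cv2.imwrite("pics/kf.png",cv2.resize(im[252:280,194:218],None,fx=20,fy=20,interpolation=2))
E
```

```text
17.4 [0.5966 0.0889 0.1961] yaw -0.0695 F [ 0.3  0.2 -4.5] T [-0.02 -0.05  0.  ] gap 0.0112 j [ 0.01  0.3   1.51 -0.    1.34  0.07]
tilt [-1.     -0.0015 -0.0016]
```

View pics/kf.png

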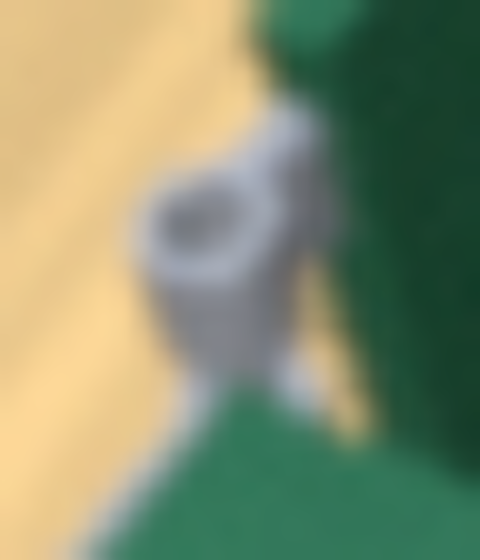

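{"api": "apply_moves", "payload": {
  "moves": [
    [0, [0.15, 0, 0], [0, 0, 0]],
    [0, [0.15, 0, 0], [0, 0, 0]],
    [0, [0.15, 0, 0], [0, 0, 0]],
    [0, [0.1, 0, 0], [0, 0, 0]],
    [0, [0.1, 0, 0], [0, 0, 0]],
    [0, [0, 0, 0], [0, 0, 0]],
    [0, [0, 0, 0], [0, 0, 0]],
    [0, [0, 0, 0], [0, 0, 0]],
    [0, [0, 0, 0], [0, 0, 0]],
    [0, [0, 0, 0], [0, 0, 0]]
  ]
}}

```text
t: 19.05
tcp_pos: [0.5966, 0.0889, 0.1892]
orientation: [0.024, 0.707, -0.025, 0.706]
wrist_force: [0.5, 0.1, -4.1]
finger_gap: 0.0113
```

```bash
python3 pl.py
```

```text
19.05 [0.5966 0.0889 0.1892] yaw -0.0695 F [ 0.5  0.1 -4.1] T [0.02 0.01 0.02] gap 0.0113 j [ 0.01  0.3   1.51 -0.    1.33  0.07]
tilt [-1.     -0.0014 -0.0015]
```

{"api": "apply_moves", "payload": {
  "moves": [
    [0, [0.15, 0, 0], [0, 0, 0]],
    [0, [0.15, 0, 0], [0, 0, 0]],
    [0, [0.12, 0, 0], [0, 0, 0]],
    [0, [0.1, 0, 0], [0, 0, 0]],
    [0, [0.05, 0, 0], [0, 0, 0]],
    [0, [0, 0, 0], [0, 0, 0]],
    [0, [0, 0, 0], [0, 0, 0]],
    [0, [0, 0, 0], [0, 0, 0]],
    [0, [0, 0, 0], [0, 0, 0]],
    [0, [0, 0, 0], [0, 0, 0]]
  ]
}}

```text
t: 20.3
tcp_pos: [0.5967, 0.0889, 0.1831]
orientation: [0.024, 0.707, -0.025, 0.706]
wrist_force: [0.3, 0.2, -4.2]
finger_gap: 0.0113
```

```bash
python3 pl.py
```

```text
20.3 [0.5967 0.0889 0.1831] yaw -0.0694 F [ 0.3  0.2 -4.2] T [ 0.01 -0.01  0.  ] gap 0.0113 j [ 0.01  0.31  1.52 -0.    1.32  0.07]
tilt [-1.     -0.0014 -0.0014]
```

{"api": "apply_moves", "payload": {
  "moves": [
    [0, [0.05, 0, 0], [0, 0, 0]],
    [0, [0.05, 0, 0], [0, 0, 0]],
    [0, [0.05, 0, 0], [0, 0, 0]],
    [0, [0.03, 0, 0], [0, 0, 0]],
    [0, [0, 0, 0], [0, 0, 0]],
    [0, [0, 0, 0], [0, 0, 0]],
    [0, [0, 0, 0], [0, 0, 0]],
    [0, [0, 0, 0], [0, 0, 0]],
    [0, [0, 0, 0], [0, 0, 0]],
    [0, [0, 0, 0], [0, 0, 0]]
  ]
}}

```text
t: 21.55
tcp_pos: [0.5967, 0.0888, 0.1813]
orientation: [0.024, 0.707, -0.025, 0.706]
wrist_force: [-0.1, -0.2, -4.0]
finger_gap: 0.0115
```

```bash
python3 pl.py
```

```text
21.55 [0.5967 0.0888 0.1813] yaw -0.0695 F [-0.1 -0.2 -4. ] T [ 0.02 -0.04 -0.02] gap 0.0115 j [ 0.01  0.31  1.52 -0.    1.31  0.07]
tilt [-1.     -0.0014 -0.0013]
```

{"api": "apply_moves", "payload": {
  "moves": [
    [0, [0.04, 0, 0], [0, 0, 0]],
    [0, [0.04, 0, 0], [0, 0, 0]],
    [0, [0.03, 0, 0], [0, 0, 0]],
    [0, [0, 0, 0], [0, 0, 0]],
    [0, [0, 0, 0], [0, 0, 0]],
    [0, [0, 0, 0], [0, 0, 0]],
    [0, [0, 0, 0], [0, 0, 0]],
    [0, [0, 0, 0], [0, 0, 0]],
    [0, [0, 0, 0], [0, 0, 0]],
    [0, [0, 0, 0], [0, 0, 0]]
  ]
}}

```text
t: 22.8
tcp_pos: [0.5967, 0.0889, 0.1802]
orientation: [0.024, 0.707, -0.025, 0.706]
wrist_force: [-0.1, 0.5, -3.0]
finger_gap: 0.0117
```

```bash
python3 pl.py
```

```text
22.8 [0.5967 0.0889 0.1802] yaw -0.0694 F [-0.1  0.5 -3. ] T [ 0.06  0.01 -0.  ] gap 0.0117 j [ 0.01  0.31  1.52 -0.    1.31  0.07]
tilt [-1.     -0.0014 -0.0012]
```

{"api": "apply_moves", "payload": {
  "moves": [
    [0, [0.03, 0, 0], [0, 0, 0]],
    [0, [0.03, 0, 0], [0, 0, 0]],
    [0, [0, 0, 0], [0, 0, 0]],
    [0, [0, 0, 0], [0, 0, 0]],
    [0, [0, 0, 0], [0, 0, 0]],
    [0, [0, 0, 0], [0, 0, 0]],
    [0, [0, 0, 0], [0, 0, 0]],
    [0, [0, 0, 0], [0, 0, 0]],
    [0, [0, 0, 0], [0, 0, 0]],
    [0, [0, 0, 0], [0, 0, 0]]
  ]
}}

```text
t: 24.05
tcp_pos: [0.5968, 0.0888, 0.1801]
orientation: [0.024, 0.707, -0.025, 0.706]
wrist_force: [-0.2, -0.5, -2.5]
finger_gap: 0.0117
```

```bash
python3 pl.py
```

```text
24.05 [0.5968 0.0888 0.1801] yaw -0.0693 F [-0.2 -0.5 -2.5] T [0.04 0.06 0.05] gap 0.0117 j [ 0.01  0.31  1.52 -0.    1.31  0.07]
tilt [-1.0e+00 -1.5e-03 -9.0e-04]
```

{"api": "apply_moves", "payload": {
  "moves": [
    [0, [0.06, 0, 0], [0, 0, 0]],
    [0, [0.06, 0, 0], [0, 0, 0]],
    [0, [0.06, 0, 0], [0, 0, 0]],
    [0, [0, 0, 0], [0, 0, 0]],
    [0, [0, 0, 0], [0, 0, 0]],
    [0, [0, 0, 0], [0, 0, 0]],
    [0, [0, 0, 0], [0, 0, 0]],
    [0, [0, 0, 0], [0, 0, 0]],
    [0, [0, 0, 0], [0, 0, 0]],
    [0, [0, 0, 0], [0, 0, 0]]
  ]
}}

```text
t: 25.3
tcp_pos: [0.5971, 0.0886, 0.1799]
orientation: [0.024, 0.707, -0.025, 0.707]
wrist_force: [-0.8, -0.1, -0.4]
finger_gap: 0.0115
```

```bash
python3 pl.py
```

```text
25.3 [0.5971 0.0886 0.1799] yaw -0.069 F [-0.8 -0.1 -0.4] T [0.22 0.35 0.15] gap 0.0115 j [ 0.    0.31  1.52 -0.    1.31  0.07]
tilt [-1.0e+00 -1.5e-03  1.0e-04]
```

{"api": "apply_moves", "payload": {
  "moves": [
    [0.05, [0, 0, 0], [0, 0, 0]],
    [0.15, [0, 0, 0], [0, 0, 0]],
    [0.25, [0, 0, 0], [0, 0, 0]],
    [0.25, [0, 0, 0], [0, 0, 0]],
    [0.25, [0, 0, 0], [0, 0, 0]],
    [0.25, [0, 0, 0], [0, 0, 0]],
    [0.25, [0, 0, 0], [0, 0, 0]],
    [0.25, [0, 0, 0], [0, 0, 0]],
    [0.25, [0, 0, 0], [0, 0, 0]],
    [0.25, [0, 0, 0], [0, 0, 0]]
  ]
}}

```text
t: 26.55
tcp_pos: [0.5988, 0.0887, 0.1807]
orientation: [0.024, 0.705, -0.025, 0.708]
wrist_force: [1.0, -0.6, -0.2]
finger_gap: 0.0215
```

```bash
python3 pl.py;python3 lk.py s6 3.0 0 0 15; python3 - <<'E'
import numpy as np,cv2
I=np.load("img_s6.npz")
im=np.clip((I["side"]-15)*1.2,0,255).astype('uint8')
cv2.imwrite("pics/kg.png",cv2.resize(im[180:290,180:280],None,fx=5,fy=5,interpolation=2))
E
```

```text
26.55 [0.5988 0.0887 0.1807] yaw -0.0694 F [ 1.  -0.6 -0.2] T [ 0.03 -0.02  0.01] gap 0.0215 j [ 0.01  0.31  1.52 -0.    1.31  0.07]
tilt [-1.     -0.0012  0.0046]
```

View pics/kg.png

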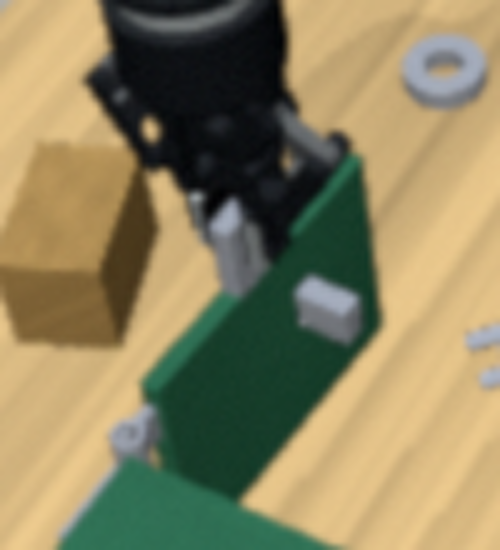

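View pics/s6_2b.png

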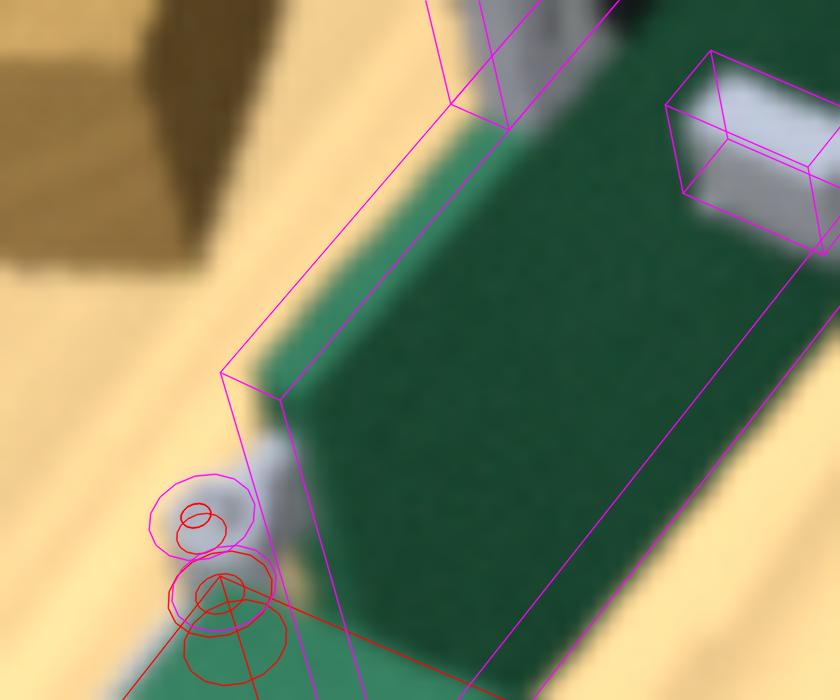

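{"api": "apply_moves", "payload": {
  "moves": [
    [0.25, [0, 0.01, -0.4], [0.039, 0, 0]],
    [0.25, [0, 0.03, -0.785], [0.077, 0, 0]],
    [0.25, [0, 0.03, -0.785], [0.077, 0, 0]],
    [0.25, [0, 0.03, -0.785], [0.077, 0, 0]],
    [0.25, [0, 0.03, -0.785], [0.077, 0, 0]],
    [0.25, [0, 0.03, -0.785], [0.077, 0, 0]],
    [0.25, [0, 0.03, -0.785], [0.077, 0, 0]],
    [0.25, [0, 0.01, -0.4], [0.039, 0, 0]],
    [0.25, [0, 0, 0], [0, 0, 0]],
    [0.25, [0, 0, 0], [0, 0, 0]]
  ]
}}

```text
t: 28.2
tcp_pos: [0.5472, 0.1074, 0.1813]
orientation: [0.218, 0.67, -0.218, 0.675]
wrist_force: [0.4, -0.0, -0.3]
finger_gap: 0.0212
```

```bash
cat > arc.py <<'E'
from pl import *
st()
s=bot.sense();p=s['tcp_pos'];Q=R.from_quat(s['orientation']);M=Q.as_matrix();yaw=np.arctan2(M[1,2],M[0,2])
pin=np.array([.6038,.1906]);d=p[:2]-pin
ang=np.arctan2(d[1],d[0]); print("radius",np.hypot(*d),"door psi by pos deg",np.degrees(ang)-90+360,"tool psi",np.degrees(yaw)+180,"shut 87.95")
E
python3 arc.py;python3 - <<'E'
from rig import imaging
import cv2
S=imaging.get_image("side");cv2.imwrite("pics/m1.png",cv2.resize(S[160:300,160:300],None,fx=4,fy=4,interpolation=2))
E
```

```text
28.2 [0.5472 0.1074 0.1813] yaw -0.6267 F [ 0.4 -0.  -0.3] T [ 0.04 -0.03 -0.01] gap 0.0212 j [ 0.04  0.21  1.64 -0.    1.28  0.67]
tilt [-1.      0.0027  0.0073]
radius 0.10064786461106023 door psi by pos deg 145.79882747977194 tool psi 144.0906609661587 shut 87.95
```

View pics/m1.png

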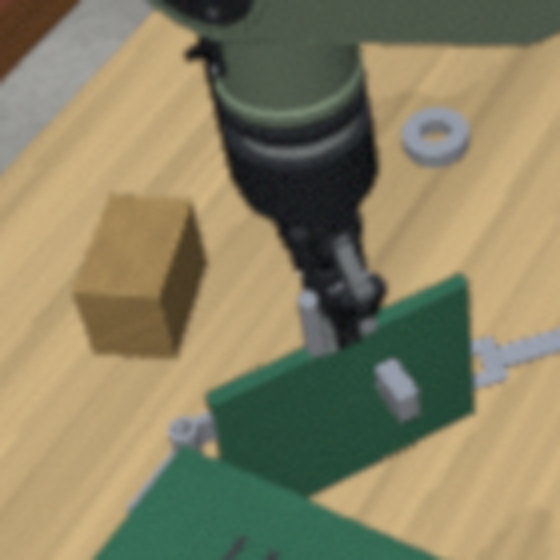

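{"api": "apply_moves", "payload": {
  "moves": [
    [0.25, [0, 0.0, -0.4], [0.037, 0, 0]],
    [0.25, [0, 0.01, -0.785], [0.075, 0, 0]],
    [0.25, [0, 0.01, -0.785], [0.075, 0, 0]],
    [0.25, [0, 0.02, -0.785], [0.075, 0, 0]],
    [0.25, [0, 0.02, -0.785], [0.075, 0, 0]],
    [0.25, [0, 0.02, -0.785], [0.075, 0, 0]],
    [0.25, [0, 0.02, -0.785], [0.075, 0, 0]],
    [0.25, [0, 0.01, -0.4], [0.037, 0, 0]],
    [0.25, [0, 0, 0], [0, 0, 0]],
    [0.25, [0, 0, 0], [0, 0, 0]]
  ]
}}

```text
t: 29.5
tcp_pos: [0.5142, 0.1485, 0.1813]
orientation: [0.39, 0.587, -0.389, 0.594]
wrist_force: [-1.1, -0.0, 1.0]
finger_gap: 0.0215
```

```bash
python3 arc.py
```

```text
29.5 [0.5142 0.1485 0.1813] yaw -1.1665 F [-1.1 -0.   1. ] T [0.03 0.01 0.05] gap 0.0215 j [ 0.12  0.16  1.7  -0.    1.27  1.29]
tilt [-0.9999  0.0075  0.007 ]
radius 0.09904677123964145 door psi by pos deg 115.18521048542885 tool psi 113.16295140510859 shut 87.95
```

{"api": "apply_moves", "payload": {
  "moves": [
    [0.25, [0, -0.05, -0.4], [0.037, 0, 0]],
    [0.25, [0, -0.03, -0.7], [0.075, 0, 0]],
    [0.25, [0, -0.02, -0.7], [0.075, 0, 0]],
    [0.25, [0, -0.02, -0.7], [0.075, 0, 0]],
    [0.25, [0, -0.02, -0.6], [0.06, 0, 0]],
    [0.25, [0, 0, -0.3], [0.035, 0, 0]],
    [0.25, [0, 0, 0], [0, 0, 0]],
    [0.25, [0, 0, 0], [0, 0, 0]],
    [0.25, [0, 0, 0], [0, 0, 0]],
    [0.25, [0, 0, 0], [0, 0, 0]]
  ]
}}

```text
t: 30.75
tcp_pos: [0.5059, 0.1789, 0.1813]
orientation: [0.492, 0.505, -0.489, 0.513]
wrist_force: [1.3, -0.7, 0.1]
finger_gap: 0.0213
```

```bash
python3 arc.py;python3 - <<'E'
from rig import imaging
import cv2
S=imaging.get_image("side");cv2.imwrite("pics/m2.png",cv2.resize(S[180:320,160:300],None,fx=4,fy=4,interpolation=2))
S=imaging.get_image("top");cv2.imwrite("pics/m3.png",cv2.resize(S[160:260,150:250],None,fx=5,fy=5,interpolation=2))
E
```

```text
30.75 [0.5059 0.1789 0.1813] yaw -1.5332 F [ 1.3 -0.7  0.1] T [-0.05  0.04 -0.05] gap 0.0213 j [ 0.18  0.17  1.7  -0.01  1.27  1.72]
tilt [-0.9999  0.0107  0.0052]
radius 0.09856420585493254 door psi by pos deg 96.8340322909421 tool psi 92.15621649898921 shut 87.95
```

View pics/m2.png

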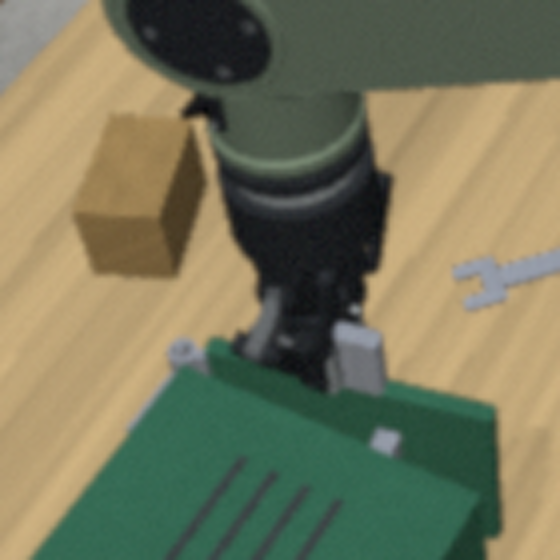

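View pics/m3.png

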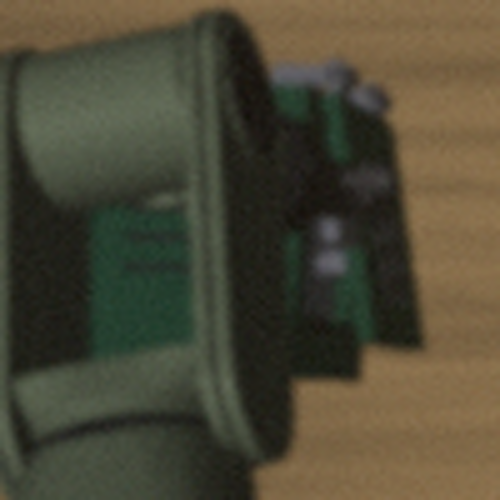

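{"api": "apply_moves", "payload": {
  "moves": [
    [0.25, [0, -0.05, -0.35], [0.02, 0, 0]],
    [0.25, [0, -0.05, -0.4], [0.02, 0, 0]],
    [0.25, [0, -0.05, -0.4], [0.02, 0, 0]],
    [0.25, [0, -0.05, -0.3], [0.012, 0, 0]],
    [0.25, [0, 0, -0.1], [0, 0, 0]],
    [0.25, [0, 0, 0], [0, 0, 0]],
    [0.25, [0, 0, 0], [0, 0, 0]],
    [0.25, [0, 0, 0], [0, 0, 0]],
    [0.25, [0, 0, 0], [0, 0, 0]],
    [0.25, [0, 0, 0], [0, 0, 0]]
  ]
}}

```text
t: 32.1
tcp_pos: [0.5038, 0.1954, 0.1812]
orientation: [0.511, 0.486, -0.508, 0.494]
wrist_force: [0.2, -1.0, -0.6]
finger_gap: 0.0213
```

```bash
python3 arc.py
```

```text
32.1 [0.5038 0.1954 0.1812] yaw -1.6101 F [ 0.2 -1.  -0.6] T [ 0.03 -0.02  0.01] gap 0.0213 j [ 0.21  0.17  1.69 -0.01  1.27  1.83]
tilt [-0.9999  0.0114  0.0046]
radius 0.10011023074435693 door psi by pos deg 447.2285469535202 tool psi 87.74749900363042 shut 87.95
```

Now gentle millimetre steps until the stops are felt.

{"api": "apply_moves", "payload": {
  "moves": [
    [0.25, [0, 0, -0.1], [0, 0, 0]],
    [0.25, [0, 0, -0.1], [0, 0, 0]],
    [0.25, [0, 0, -0.1], [0, 0, 0]],
    [0.25, [0, 0, 0], [0, 0, 0]],
    [0.25, [0, 0, 0], [0, 0, 0]],
    [0.25, [0, 0, 0], [0, 0, 0]],
    [0.25, [0, 0, 0], [0, 0, 0]],
    [0.25, [0, 0, 0], [0, 0, 0]],
    [0.25, [0, 0, 0], [0, 0, 0]],
    [0.25, [0, 0, 0], [0, 0, 0]]
  ]
}}

```text
t: 33.35
tcp_pos: [0.5038, 0.198, 0.1812]
orientation: [0.511, 0.486, -0.509, 0.494]
wrist_force: [0.3, -0.4, -0.0]
finger_gap: 0.0213
```

```bash
python3 arc.py
```

```text
33.35 [0.5038 0.198  0.1812] yaw -1.6102 F [ 0.3 -0.4 -0. ] T [-0.14  0.07  0.03] gap 0.0213 j [ 0.22  0.18  1.68 -0.01  1.27  1.83]
tilt [-0.9999  0.011   0.0058]
radius 0.10026255105213912 door psi by pos deg 445.74907032662327 tool psi 87.74295839907899 shut 87.95
```

{"api": "apply_moves", "payload": {
  "moves": [
    [0.25, [0, 0, -0.1], [0, 0, 0]],
    [0.25, [0, 0, -0.1], [0, 0, 0]],
    [0.25, [0, 0, 0], [0, 0, 0]],
    [0.25, [0, 0, 0], [0, 0, 0]],
    [0.25, [0, 0, 0], [0, 0, 0]],
    [0.25, [0, 0, 0], [0, 0, 0]],
    [0.25, [0, 0, 0], [0, 0, 0]],
    [0.25, [0, 0, 0], [0, 0, 0]],
    [0.25, [0, 0, 0], [0, 0, 0]],
    [0.25, [0, 0, 0], [0, 0, 0]]
  ]
}}

```text
t: 34.6
tcp_pos: [0.5038, 0.1983, 0.1812]
orientation: [0.51, 0.485, -0.51, 0.495]
wrist_force: [-0.3, -2.4, 0.7]
finger_gap: 0.0217
```

```bash
python3 arc.py;python3 - <<'E'
from rig import imaging
import cv2
S=imaging.get_image("side");cv2.imwrite("pics/m4.png",cv2.resize(S[220:320,170:300],None,fx=6,fy=6,interpolation=2))
S=imaging.get_image("top");cv2.imwrite("pics/m5.png",cv2.resize(S[160:260,180:260],None,fx=6,fy=6,interpolation=2))
E
```

```text
34.6 [0.5038 0.1983 0.1812] yaw -1.6102 F [-0.3 -2.4  0.7] T [-0.51  0.08 -0.01] gap 0.0217 j [ 0.22  0.18  1.68 -0.01  1.27  1.84]
tilt [-0.9999  0.0105  0.0099]
radius 0.10029076414473607 door psi by pos deg 445.62289184366585 tool psi 87.7436138789668 shut 87.95
```

View pics/m4.png

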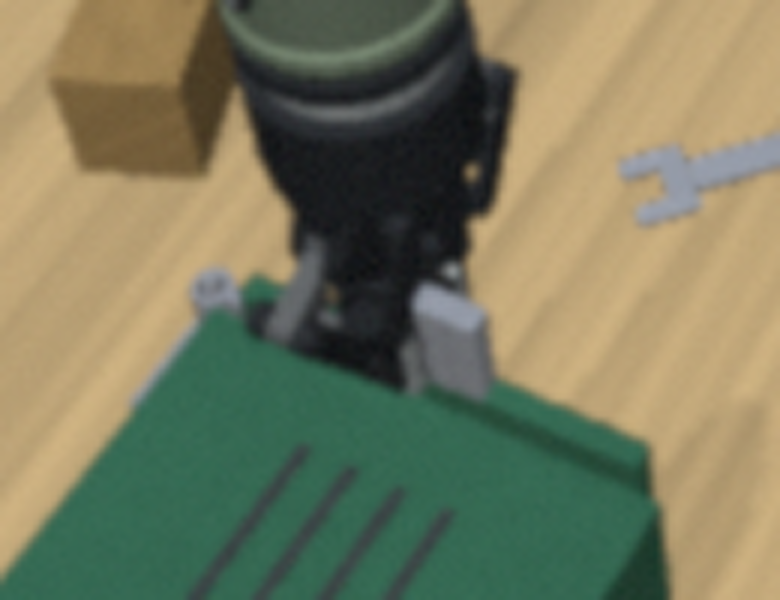

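View pics/m5.png

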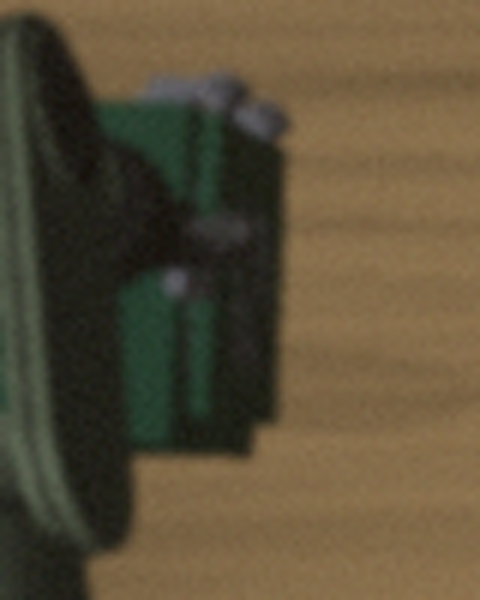

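{"api": "apply_moves", "payload": {
  "moves": [
    [0.25, [0, 0, -0.12], [0, 0, 0]],
    [0.25, [0, 0, -0.12], [0, 0, 0]],
    [0.25, [0, 0, -0.12], [0, 0, 0]],
    [0.25, [0, 0, 0], [0, 0, 0]],
    [0.25, [0, 0, 0], [0, 0, 0]],
    [0.25, [0, 0, 0], [0, 0, 0]],
    [0.25, [0, 0, 0], [0, 0, 0]],
    [0.25, [0, 0, 0], [0, 0, 0]],
    [0.25, [0, 0, 0], [0, 0, 0]],
    [0.25, [0, 0, 0], [0, 0, 0]]
  ]
}}

```text
t: 35.95
tcp_pos: [0.5037, 0.1982, 0.1811]
orientation: [-0.507, -0.483, 0.512, -0.497]
wrist_force: [-0.7, -4.2, 1.1]
finger_gap: 0.0215
```

```bash
python3 arc.py
```

```text
35.95 [0.5037 0.1982 0.1811] yaw -1.6102 F [-0.7 -4.2  1.1] T [-0.52  0.04  0.04] gap 0.0215 j [ 0.23  0.18  1.68 -0.02  1.28  1.84]
tilt [-0.9998  0.0094  0.0181]
radius 0.10034896466030951 door psi by pos deg 445.6447106402387 tool psi 87.7442231711314 shut 87.95
```

{"api": "apply_moves", "payload": {
  "moves": [
    [0.25, [0, 0, 0.25], [0, 0, 0]],
    [0.35, [0, 0, 0.2], [0, 0, 0]],
    [0.35, [0, 0, 0], [0, 0, 0]],
    [0.35, [0, 0, 0], [0, 0, 0]],
    [0.35, [-0.5, 0, 0], [0, 0, 0]],
    [0.35, [-1, 0, 0], [0, 0, 0]],
    [0.35, [-1.5, 0, 0], [0, 0, 0]],
    [0.35, [-2, 0, 0], [0, 0, 0]],
    [0.35, [-2, 0, 0], [0, 0, 0]],
    [0.35, [-2, 0, 0], [0, 0, 0]]
  ]
}}

```text
t: 37.2
tcp_pos: [0.5027, 0.1976, 0.2771]
orientation: [-0.509, -0.484, 0.51, -0.496]
wrist_force: [0.1, -0.0, -0.5]
finger_gap: 0.03
```

```bash
python3 pl.py
```

```text
37.2 [0.5027 0.1976 0.2771] yaw -1.6099 F [ 0.1 -0.  -0.5] T [ 0.03 -0.04 -0.03] gap 0.03 j [ 0.22  0.1   1.57 -0.01  1.47  1.83]
tilt [-0.9999  0.0108  0.0118]
```

Clear of the door. I'll move the arm aside to inspect.

{"api": "apply_moves", "payload": {
  "moves": [
    [0.35, [-2, 0, 1.5], [0, 0, 0]],
    [0.35, [-1, 0, 3], [0, 0, 0]],
    [0.35, [0, -1, 4], [0, 0, 0]],
    [0.35, [0, -1, 4], [0, 0, 0]],
    [0.35, [0, -1, 4], [0, 0, 0]],
    [0.35, [0, -1, 4], [0, 0, 0]],
    [0.35, [0, -1, 4], [0, 0, 0]],
    [0.35, [0, -1, 2], [0, 0, 0]],
    [0.35, [0, 0, 0.5], [0, 0, 0]],
    [0.35, [0, 0, 0], [0, 0, 0]]
  ]
}}

```text
t: 38.45
tcp_pos: [0.4346, -0.0765, 0.3271]
orientation: [0.515, 0.478, -0.503, 0.503]
wrist_force: [0.1, 0.7, -0.0]
finger_gap: 0.0302
```

```bash
python3 pl.py; python3 - <<'E'
from h import *
f=np.load("fit.npz");pm=f['pm'];b=f['b']
C["top"]["cx"]+=b[0];C["top"]["cy"]+=b[1];C["side"]["cx"]+=b[2];C["side"]["cy"]+=b[3]
S=imaging.get_image("side");T=imaging.get_image("top")
g=W(pm,[-87,-8,0],0)[0]
pd=[g[0],g[1],pm[2]]
cv2.imwrite("pics/fs.png",S);cv2.imwrite("pics/ft.png",T)
draw(S,"side",[(pd,DOOR,.195,(255,0,255))],6,(150,225),"pics/f1.png",(130,100))
draw(T,"top",[(pd,DOOR,.195,(255,0,255))],8,(165,165),"pics/f2.png",(80,75))
E
```

```text
38.45 [ 0.4346 -0.0765  0.3271] yaw -1.6079 F [ 0.1  0.7 -0. ] T [ 0.06  0.05 -0.05] gap 0.0302 j [-0.37 -0.18  1.74  0.    1.54  1.24]
tilt [-0.9992  0.0379  0.0128]
```

View pics/fs.png

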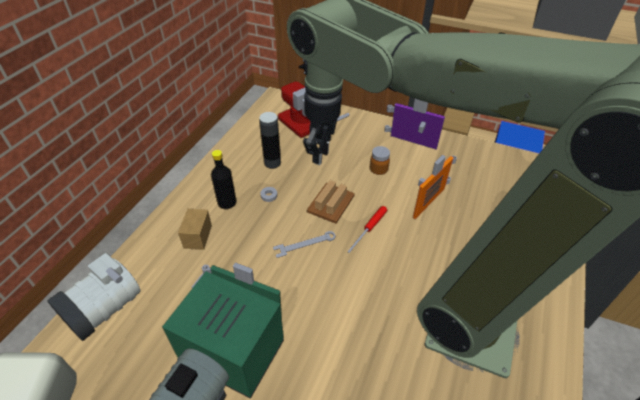

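View pics/ft.png

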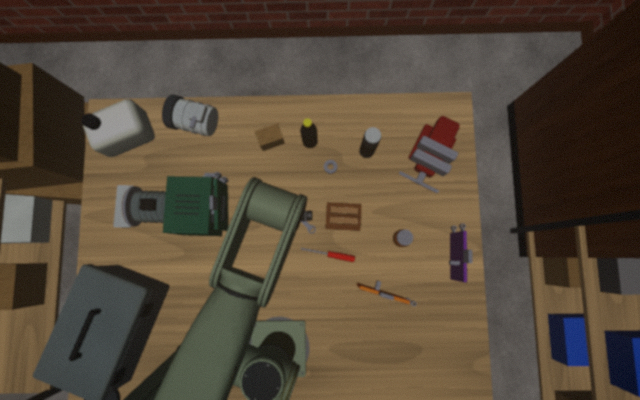

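View pics/f1.png

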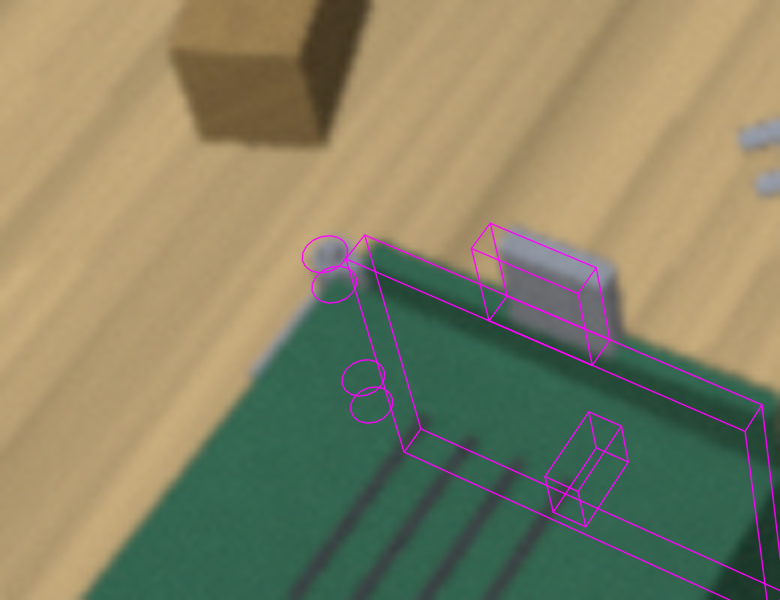

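View pics/f2.png

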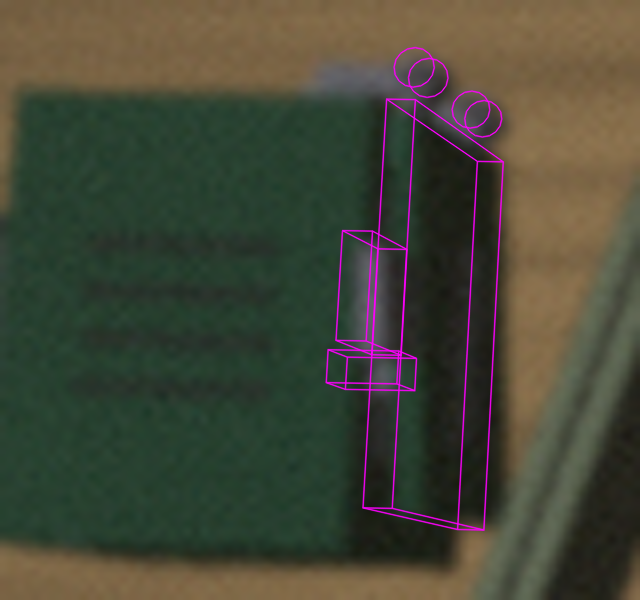

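```bash
cat > fin.py <<'E'
import sys
from h import *
f=np.load("fit.npz");pm=f['pm'];b=f['b']
C["top"]["cx"]+=b[0];C["top"]["cy"]+=b[1];C["side"]["cx"]+=b[2];C["side"]["cy"]+=b[3]
if len(sys.argv)>2:
    S=imaging.get_image("side");T=imaging.get_image("top");cv2.imwrite("pics/fs2.png",S);cv2.imwrite("pics/ft2.png",T)
else: S=cv2.imread("pics/fs.png");T=cv2.imread("pics/ft.png")
a=np.radians(float(sys.argv[1]))
k=W(pm,[-90+3,-110,0],0)[0]
yaw=pm[2]+a
pd=[k[0]-.102*np.sin(yaw),k[1]+.102*np.cos(yaw),yaw]
sets=[(pd,DOOR,.195,(255,0,255)),(pm,box(-75,75,-95,95,0,165),0,(0,0,255))]
br=lambda im:np.clip((im.astype(float)-5)*2.2,0,255).astype('uint8')
for n,im,o,sz,sc in(("top",T,(200,165),(40,75),10),("side",S,(195,255),(100,70),8)):
    draw(br(im) if n=="top" else im,n,[],sc,o,"pics/x1.png",sz);draw(br(im) if n=="top" else im,n,sets,sc,o,"pics/x2.png",sz)
    A=[cv2.imread("pics/x1.png"),cv2.imread("pics/x2.png")]
    J=np.hstack(A) if n=="top" else np.vstack(A)
    s=min(1,800/J.shape[1],600/J.shape[0]);cv2.imwrite(f"pics/fin_{n}.png",cv2.resize(J,None,fx=s,fy=s))
E
python3 fin.py 0
```

```text
(no output)
```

View pics/fin_top.png

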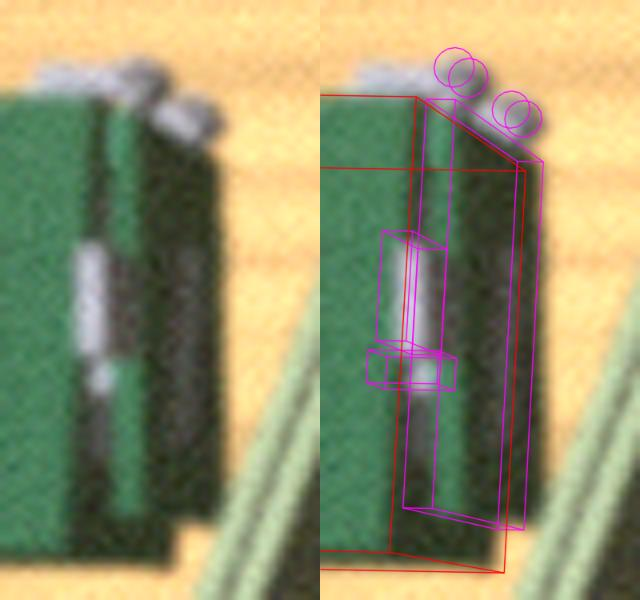

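View pics/fin_side.png

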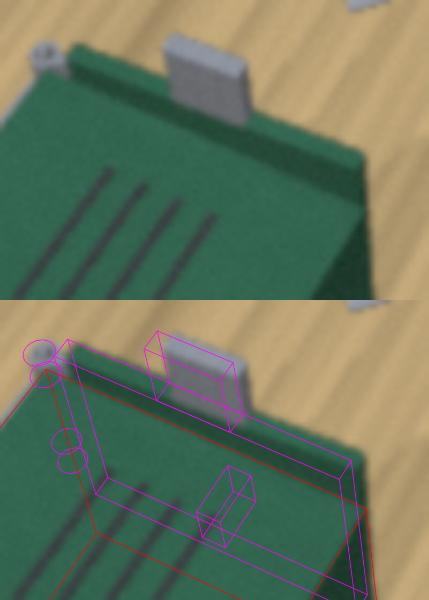

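```bash
python3 pl.py .495 .14 .26 -1.607 8 0
```

```text
38.55 [ 0.4347 -0.076   0.3268] yaw -1.6065 F [-0.3  0.6  0.8] T [ 0.04 -0.01 -0.07] gap 0.0297 j [-0.37 -0.18  1.74  0.    1.54  1.24]
tilt [-0.9992  0.0373  0.0128]
[0.0, [0.82, 0.63, -2.74], [0.0, 0.002, -0.005]]
[0.0, [0.83, 0.63, -2.73], [0.0, 0.002, -0.005]]
[0.0, [0.83, 0.63, -2.73], [0.0, 0.002, -0.005]]
[0.0, [0.83, 0.64, -2.73], [0.0, 0.002, -0.005]]
[0.0, [0.83, 0.64, -2.73], [0.0, 0.002, -0.005]]
[0.0, [0.83, 0.64, -2.73], [0.0, 0.002, -0.005]]
[0.0, [0.83, 0.65, -2.73], [0.0, 0.002, -0.005]]
[0.0, [0.83, 0.65, -2.73], [0.0, 0.002, -0.005]]
```

{"api": "apply_moves", "payload": {
  "moves": [
    [0, [0.8, 0.65, -2.7], [0, 0.002, -0.005]],
    [0, [0.8, 0.65, -2.7], [0, 0.002, -0.005]],
    [0, [0.8, 0.65, -2.7], [0, 0.002, -0.005]],
    [0, [0.8, 0.65, -2.7], [0, 0.002, -0.005]],
    [0, [0.8, 0.65, -2.7], [0, 0.002, -0.005]],
    [0, [0.8, 0.65, -2.7], [0, 0.002, -0.005]],
    [0, [0.8, 0.65, -2.5], [0, 0.002, -0.005]],
    [0, [0.5, 0.5, -1.5], [0, 0.002, -0.003]],
    [0, [0, 0, 0], [0, 0, 0]],
    [0, [0, 0, 0], [0, 0, 0]]
  ]
}}

```text
t: 39.8
tcp_pos: [0.4951, 0.139, 0.2635]
orientation: [0.506, 0.496, -0.505, 0.493]
wrist_force: [0.4, 0.2, 0.8]
finger_gap: -0.0
```

```bash
python3 pl.py .493 .145 .187 -1.607 5 0
```

```text
39.8 [0.4951 0.139  0.2635] yaw -1.592 F [0.4 0.2 0.8] T [0.05 0.02 0.06] gap -0.0 j [0.1  0.05 1.65 0.   1.44 1.69]
tilt [-1.     -0.0029 -0.004 ]
[0.0, [1.53, -0.04, -0.11], [0.003, -0.001, 0.001]]
[0.0, [1.53, -0.04, -0.11], [0.003, -0.001, 0.001]]
[0.0, [1.53, -0.04, -0.12], [0.003, -0.001, 0.001]]
[0.0, [1.53, -0.04, -0.12], [0.003, -0.001, 0.001]]
[0.0, [1.53, -0.05, -0.12], [0.003, -0.001, 0.001]]
```

{"api": "apply_moves", "payload": {
  "moves": [
    [0, [1.5, 0, 0], [0.003, 0, 0]],
    [0, [1.8, 0, 0], [0.003, 0, 0]],
    [0, [1.8, 0, 0], [0.003, 0, 0]],
    [0, [1.5, 0, 0], [0.003, 0, 0]],
    [0, [0.8, 0, 0], [0, 0, 0]],
    [0, [0.1, 0, 0], [0, 0, 0]],
    [0, [0, 0, -0.5], [0, 0, 0]],
    [0, [0, 0, -0.5], [0, 0, 0]],
    [0, [0, 0, 0], [0, 0, 0]],
    [0, [0, 0, 0], [0, 0, 0]]
  ]
}}

```text
t: 41.05
tcp_pos: [0.4963, 0.1467, 0.1864]
orientation: [0.511, 0.491, -0.508, 0.49]
wrist_force: [-0.2, 0.2, 0.0]
finger_gap: 0.0
```

```bash
python3 pl.py;python3 - <<'E'
from rig import imaging
import cv2
S=imaging.get_image("side");cv2.imwrite("pics/n1.png",cv2.resize(S[210:310,190:300],None,fx=6,fy=6,interpolation=2))
E
```

```text
41.05 [0.4963 0.1467 0.1864] yaw -1.6099 F [-0.2  0.2  0. ] T [0.01 0.04 0.02] gap 0.0 j [0.12 0.13 1.73 0.   1.28 1.73]
tilt [-1.      0.0016 -0.0036]
```

View pics/n1.png

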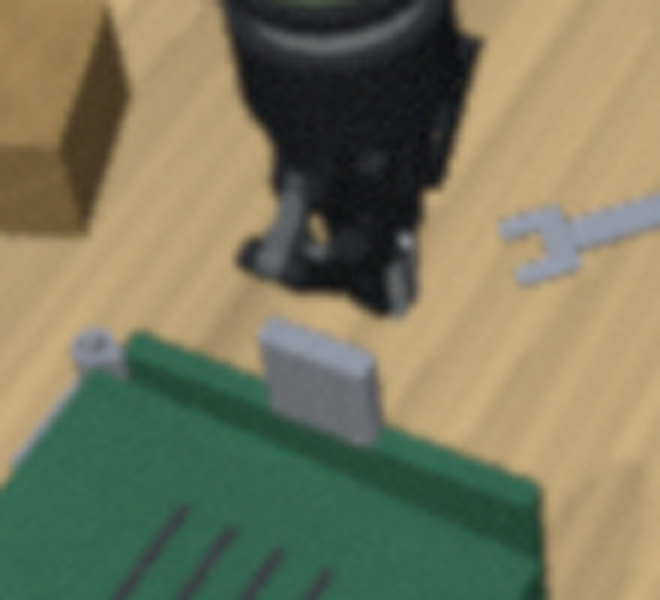

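{"api": "apply_moves", "payload": {
  "moves": [
    [0, [0, 0, -0.2], [0, 0, 0]],
    [0, [0, 0, -0.2], [0, 0, 0]],
    [0, [0, 0, -0.2], [0, 0, 0]],
    [0, [0, 0, -0.2], [0, 0, 0]],
    [0, [0, 0, -0.2], [0, 0, 0]],
    [0, [0, 0, -0.2], [0, 0, 0]],
    [0, [0, 0, -0.2], [0, 0, 0]],
    [0, [0, 0, 0], [0, 0, 0]],
    [0, [0, 0, 0], [0, 0, 0]],
    [0, [0, 0, 0], [0, 0, 0]]
  ]
}}

```text
t: 42.35
tcp_pos: [0.4969, 0.1616, 0.1865]
orientation: [0.511, 0.491, -0.508, 0.49]
wrist_force: [-0.4, 0.3, 0.1]
finger_gap: -0.0
```

```bash
python3 pl.py;python3 fin.py 0.9 1
```

```text
42.35 [0.4969 0.1616 0.1865] yaw -1.6101 F [-0.4  0.3  0.1] T [-0.02  0.03 -0.01] gap -0.0 j [0.15 0.14 1.72 0.   1.28 1.76]
tilt [-1.      0.0017 -0.0037]
```

View pics/fin_side.png

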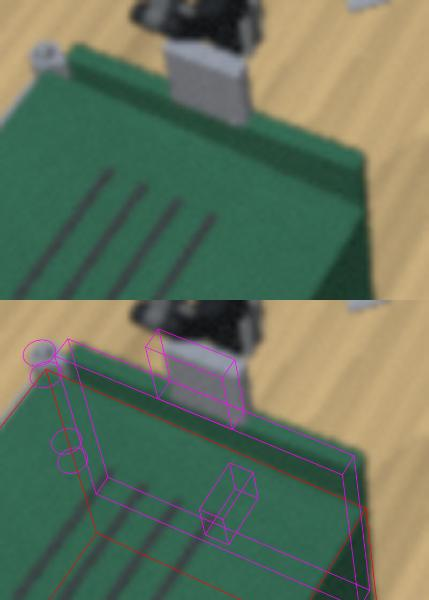

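{"api": "apply_moves", "payload": {
  "moves": [
    [0, [0, 0, -0.15], [0, 0, 0]],
    [0, [0, 0, -0.15], [0, 0, 0]],
    [0, [0, 0, -0.15], [0, 0, 0]],
    [0, [0, 0, -0.15], [0, 0, 0]],
    [0, [0, 0, 0], [0, 0, 0]],
    [0, [0, 0, 0], [0, 0, 0]],
    [0, [0, 0, 0], [0, 0, 0]],
    [0, [0, 0, 0], [0, 0, 0]],
    [0, [0, 0, 0], [0, 0, 0]],
    [0, [0, 0, 0], [0, 0, 0]]
  ]
}}

```text
t: 43.7
tcp_pos: [0.4972, 0.1679, 0.1865]
orientation: [0.511, 0.49, -0.508, 0.49]
wrist_force: [-0.2, -0.2, 0.2]
finger_gap: 0.0001
```

```bash
python3 pl.py
```

```text
43.7 [0.4972 0.1679 0.1865] yaw -1.6104 F [-0.2 -0.2  0.2] T [-0.03 -0.01  0.01] gap 0.0001 j [0.16 0.14 1.72 0.   1.28 1.77]
tilt [-1.      0.0017 -0.0036]
```

{"api": "apply_moves", "payload": {
  "moves": [
    [0, [0, 0, -0.1], [0, 0, 0]],
    [0, [0, 0, -0.1], [0, 0, 0]],
    [0, [0, 0, -0.1], [0, 0, 0]],
    [0, [0, 0, -0.1], [0, 0, 0]],
    [0, [0, 0, 0], [0, 0, 0]],
    [0, [0, 0, 0], [0, 0, 0]],
    [0, [0, 0, 0], [0, 0, 0]],
    [0, [0, 0, 0], [0, 0, 0]],
    [0, [0, 0, 0], [0, 0, 0]],
    [0, [0, 0, 0], [0, 0, 0]]
  ]
}}

```text
t: 44.95
tcp_pos: [0.4973, 0.1721, 0.1865]
orientation: [0.511, 0.49, -0.509, 0.49]
wrist_force: [-0.3, -1.3, 0.0]
finger_gap: -0.0002
```

```bash
python3 pl.py; python3 fin.py 0.9 1
```

```text
44.95 [0.4973 0.1721 0.1865] yaw -1.6103 F [-0.3 -1.3  0. ] T [-0.04  0.09  0.  ] gap -0.0002 j [0.17 0.14 1.71 0.   1.28 1.78]
tilt [-1.      0.0015 -0.0033]
```

View pics/fin_side.png

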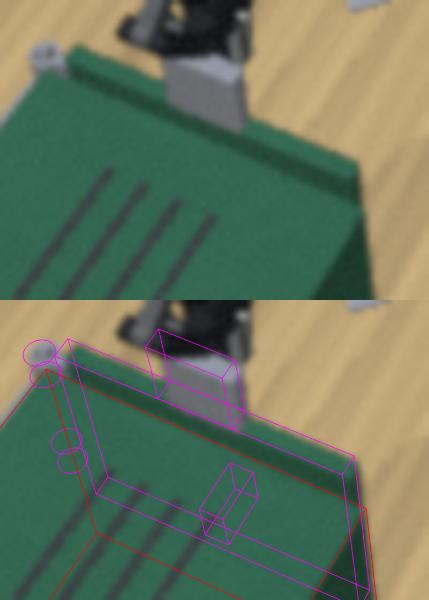

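View pics/fin_top.png

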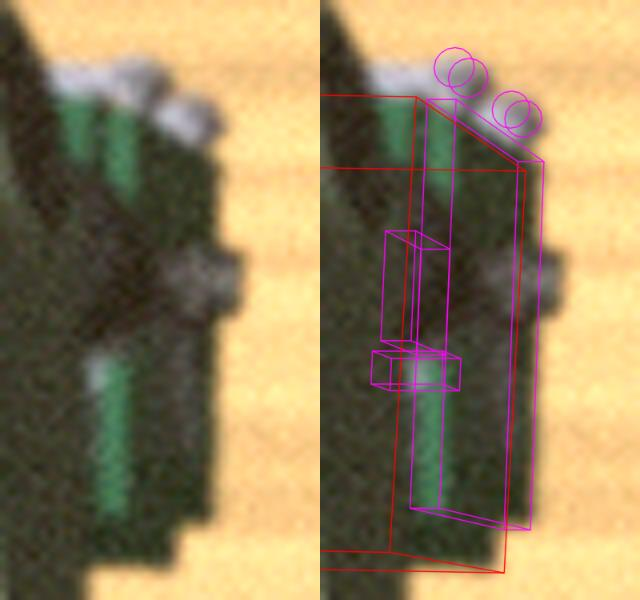

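{"api": "apply_moves", "payload": {
  "moves": [
    [0, [0, 0, -0.08], [0, 0, 0]],
    [0, [0, 0, -0.08], [0, 0, 0]],
    [0, [0, 0, -0.08], [0, 0, 0]],
    [0, [0, 0, 0], [0, 0, 0]],
    [0, [0, 0, 0], [0, 0, 0]],
    [0, [0, 0, 0], [0, 0, 0]],
    [0, [0, 0, 0], [0, 0, 0]],
    [0, [0, 0, 0], [0, 0, 0]],
    [0, [0, 0, 0], [0, 0, 0]],
    [0, [0, 0, 0], [0, 0, 0]]
  ]
}}

```text
t: 46.3
tcp_pos: [0.4973, 0.174, 0.1866]
orientation: [0.511, 0.49, -0.509, 0.49]
wrist_force: [-0.6, -0.6, 0.6]
finger_gap: -0.0003
```

```bash
python3 pl.py
```

```text
46.3 [0.4973 0.174  0.1866] yaw -1.6104 F [-0.6 -0.6  0.6] T [-0.12  0.06  0.  ] gap -0.0003 j [0.17 0.15 1.71 0.   1.29 1.78]
tilt [-1.      0.0014 -0.0021]
```

{"api": "apply_moves", "payload": {
  "moves": [
    [0, [0, 0, -0.08], [0, 0, 0]],
    [0, [0, 0, -0.08], [0, 0, 0]],
    [0, [0, 0, -0.08], [0, 0, 0]],
    [0, [0, 0, 0], [0, 0, 0]],
    [0, [0, 0, 0], [0, 0, 0]],
    [0, [0, 0, 0], [0, 0, 0]],
    [0, [0, 0, 0], [0, 0, 0]],
    [0, [0, 0, 0], [0, 0, 0]],
    [0, [0, 0, 0], [0, 0, 0]],
    [0, [0, 0, 0], [0, 0, 0]]
  ]
}}

```text
t: 47.55
tcp_pos: [0.4973, 0.1742, 0.1866]
orientation: [-0.509, -0.489, 0.51, -0.491]
wrist_force: [-0.6, -3.3, 1.2]
finger_gap: 0.0002
```

```bash
python3 pl.py; python3 fin.py 0.9 1
```

```text
47.55 [0.4973 0.1742 0.1866] yaw -1.6105 F [-0.6 -3.3  1.2] T [-0.49  0.16  0.03] gap 0.0002 j [ 0.17  0.15  1.71 -0.    1.29  1.79]
tilt [-1.0e+00  7.0e-04  2.8e-03]
```

View pics/fin_side.png

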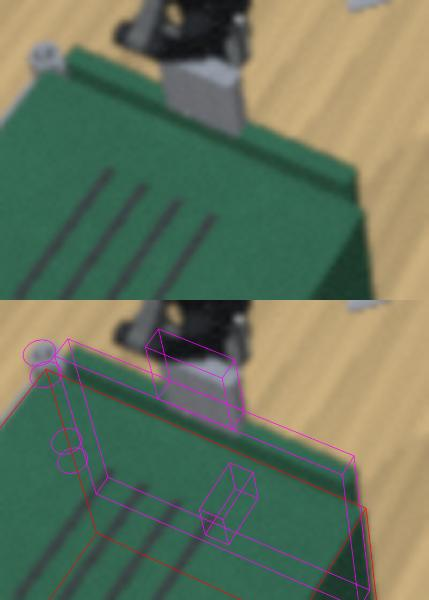

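View pics/fin_top.png

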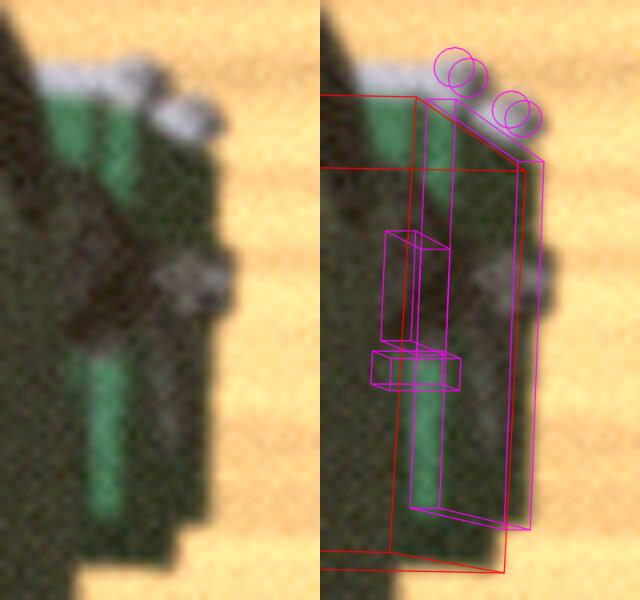

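{"api": "apply_moves", "payload": {
  "moves": [
    [0, [0, 0, 0.03], [0, 0, 0]],
    [0, [0, 0, 0.05], [0, 0, 0]],
    [0, [0, 0, 0.05], [0, 0, 0]],
    [0, [0, 0, 0.08], [0, 0, 0]],
    [0, [0, 0, 0.1], [0, 0, 0]],
    [0, [0, 0, 0.1], [0, 0, 0]],
    [0, [0, 0, 0.2], [0, 0, 0]],
    [0, [0, 0, 0.3], [0, 0, 0]],
    [0, [0, 0, 0.4], [0, 0, 0]],
    [0, [0, 0, 0.5], [0, 0, 0]]
  ]
}}

```text
t: 48.9
tcp_pos: [0.4967, 0.1577, 0.1865]
orientation: [0.511, 0.49, -0.509, 0.49]
wrist_force: [0.4, 0.2, 0.2]
finger_gap: -0.0001
```

```bash
python3 pl.py; python3 fin.py 0.9 1
```

```text
48.9 [0.4967 0.1577 0.1865] yaw -1.6099 F [0.4 0.2 0.2] T [ 0.02  0.06 -0.  ] gap -0.0001 j [0.14 0.13 1.72 0.   1.28 1.75]
tilt [-1.      0.0016 -0.0025]
```

View pics/fin_side.png

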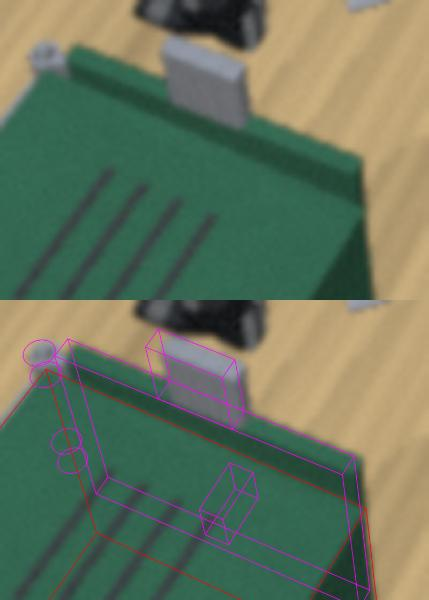

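{"api": "apply_moves", "payload": {
  "moves": [
    [0, [0, 0, -0.3], [0, 0, 0]],
    [0, [0, 0, -0.3], [0, 0, 0]],
    [0, [0, 0, -0.2], [0, 0, 0]],
    [0, [0, 0, -0.1], [0, 0, 0]],
    [0, [0, 0, -0.1], [0, 0, 0]],
    [0, [0, 0, -0.1], [0, 0, 0]],
    [0, [0, 0, -0.1], [0, 0, 0]],
    [0, [0, 0, -0.1], [0, 0, 0]],
    [0, [0, 0, -0.05], [0, 0, 0]],
    [0, [0, 0, 0], [0, 0, 0]]
  ]
}}

```text
t: 50.25
tcp_pos: [0.4973, 0.1721, 0.1866]
orientation: [0.511, 0.49, -0.509, 0.49]
wrist_force: [0.0, -0.2, 1.4]
finger_gap: -0.0002
```

```bash
python3 pl.py
```

```text
50.25 [0.4973 0.1721 0.1866] yaw -1.6103 F [ 0.  -0.2  1.4] T [-0.03 -0.01  0.06] gap -0.0002 j [0.17 0.14 1.71 0.   1.28 1.78]
tilt [-1.      0.0014 -0.0023]
```

{"api": "apply_moves", "payload": {
  "moves": [
    [0, [0, 0, -0.05], [0, 0, 0]],
    [0, [0, 0, -0.05], [0, 0, 0]],
    [0, [0, 0, -0.05], [0, 0, 0]],
    [0, [0, 0, 0], [0, 0, 0]],
    [0, [0, 0, 0], [0, 0, 0]],
    [0, [0, 0, 0], [0, 0, 0]],
    [0, [0, 0, 0], [0, 0, 0]],
    [0, [0, 0, 0], [0, 0, 0]],
    [0, [0, 0, 0], [0, 0, 0]],
    [0, [0, 0, 0], [0, 0, 0]]
  ]
}}

```text
t: 51.5
tcp_pos: [0.4973, 0.1735, 0.1865]
orientation: [0.511, 0.49, -0.509, 0.49]
wrist_force: [0.8, -0.6, -0.1]
finger_gap: -0.0
```

```bash
python3 pl.py; python3 fin.py 0.9 1
```

```text
51.5 [0.4973 0.1735 0.1865] yaw -1.6105 F [ 0.8 -0.6 -0.1] T [-0.02  0.05 -0.04] gap -0.0 j [0.17 0.15 1.71 0.   1.28 1.78]
tilt [-1.      0.0013 -0.0022]
```

View pics/fin_side.png

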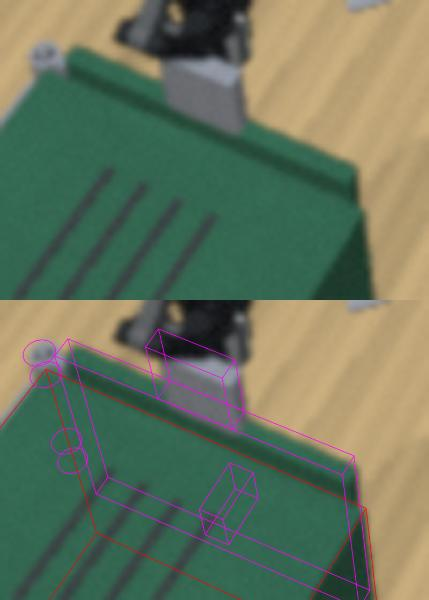

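{"api": "apply_moves", "payload": {
  "moves": [
    [0, [0, 0, -0.04], [0, 0, 0]],
    [0, [0, 0, 0], [0, 0, 0]],
    [0, [0, 0, 0], [0, 0, 0]],
    [0, [0, 0, 0], [0, 0, 0]],
    [0, [0, 0, 0], [0, 0, 0]],
    [0, [0, 0, 0], [0, 0, 0]],
    [0, [0, 0, 0], [0, 0, 0]],
    [0, [0, 0, 0], [0, 0, 0]],
    [0, [0, 0, 0], [0, 0, 0]],
    [0, [0, 0, 0], [0, 0, 0]]
  ]
}}

```text
t: 52.85
tcp_pos: [0.4973, 0.1739, 0.1866]
orientation: [0.511, 0.49, -0.509, 0.49]
wrist_force: [0.2, 0.3, -0.3]
finger_gap: -0.0002
```

```bash
python3 pl.py
```

```text
52.85 [0.4973 0.1739 0.1866] yaw -1.6105 F [ 0.2  0.3 -0.3] T [-0.09  0.03 -0.01] gap -0.0002 j [0.17 0.15 1.71 0.   1.29 1.78]
tilt [-1.      0.0013 -0.002 ]
```

{"api": "apply_moves", "payload": {
  "moves": [
    [0, [0, 0, 0.02], [0, 0, 0]],
    [0, [0, 0, 0.02], [0, 0, 0]],
    [0, [0, 0, 0.03], [0, 0, 0]],
    [0, [0, 0, 0.05], [0, 0, 0]],
    [0, [0, 0, 0.1], [0, 0, 0]],
    [0, [0, 0, 0.2], [0, 0, 0]],
    [0, [0, 0, 0.4], [0, 0, 0]],
    [0, [0, 0, 0.6], [0, 0, 0]],
    [0, [0, 0, 0.6], [0, 0, 0]],
    [0, [0, 0, 0.6], [0, 0, 0]]
  ]
}}

```text
t: 54.1
tcp_pos: [0.4963, 0.1462, 0.1865]
orientation: [0.511, 0.49, -0.509, 0.49]
wrist_force: [0.9, 0.2, -1.3]
finger_gap: 0.0003
```

```bash
python3 pl.py; cp pics/fs2.png pics/fs_pressed.png; cp pics/ft2.png pics/ft_pressed.png; python3 fin.py 0.9 1
```

```text
54.1 [0.4963 0.1462 0.1865] yaw -1.6102 F [ 0.9  0.2 -1.3] T [-0.02  0.03 -0.05] gap 0.0003 j [0.12 0.13 1.73 0.   1.28 1.73]
tilt [-1.      0.0015 -0.0023]
```

View pics/fin_side.png

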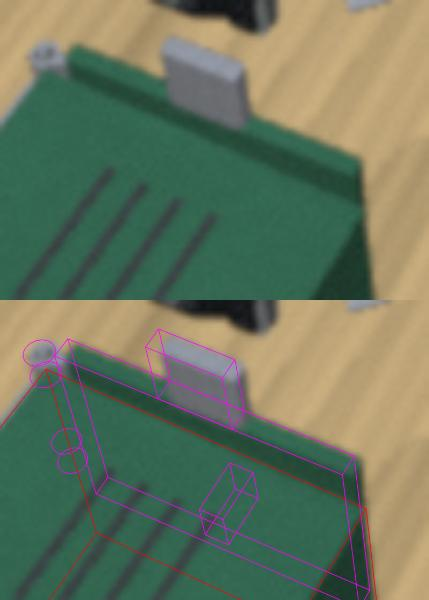

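View pics/fin_top.png

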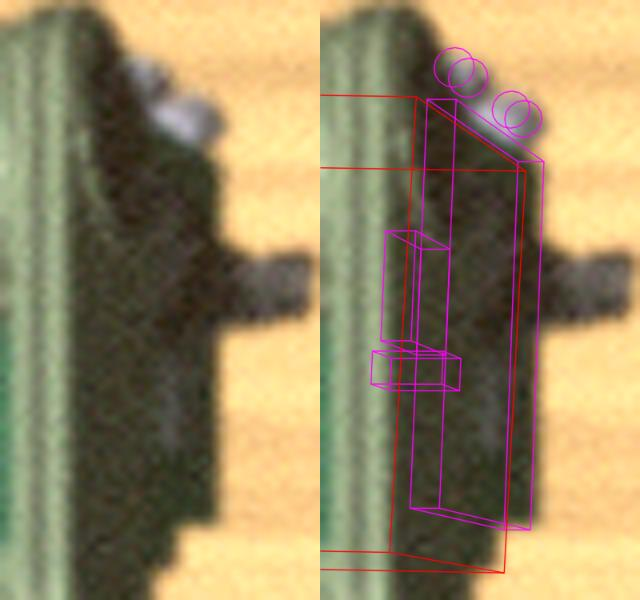

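```bash
python3 - <<'E'
import cv2
for k,n in(("rel","fs2"),("prs","fs_pressed"),("r1","fs")):
    S=cv2.imread(f"pics/{n}.png");cv2.imwrite(f"pics/z_{k}.png",cv2.resize(S[260:312,196:286],None,fx=8,fy=8,interpolation=2))
E
```

```text
(no output)
```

View pics/z_rel.png

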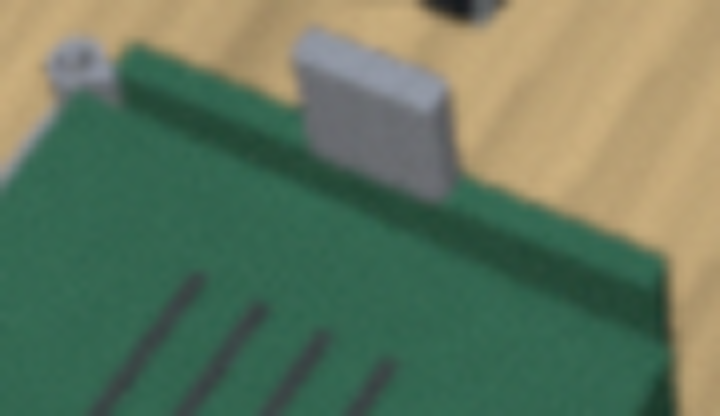

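View pics/z_prs.png

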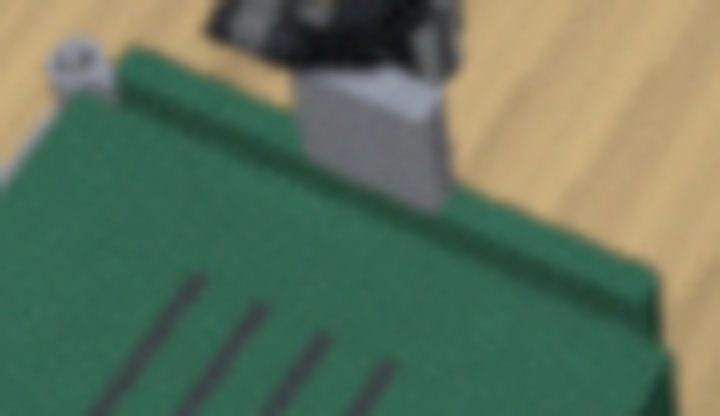

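View pics/z_r1.png

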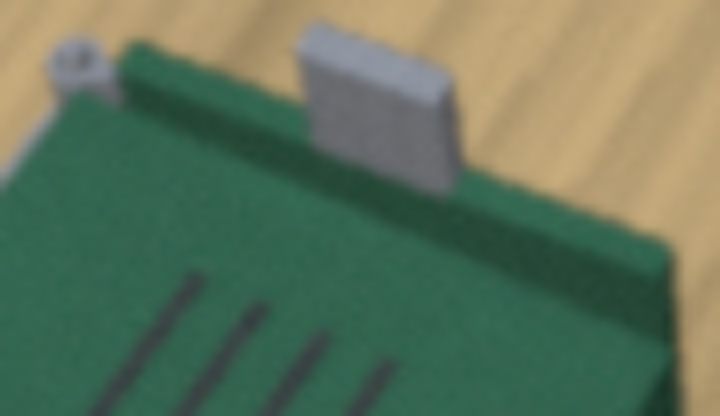

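```bash
python3 - <<'E'
from h import *
def ray(n,u,v,z):
    c=C[n];M=c['world_to_cam'];d=M[:3,:3].T@np.array([(u-c['cx'])/c['fx'],(v-c['cy'])/c['fy'],1]);o=-M[:3,:3].T@M[:3,3]
    return (o+d*(z-o[2])/d[2])[:2]
P=lambda u,v,z:ray("side",(u+.5)/8-.5+196,(v+.5)/8-.5+260,z)
a,b=P(80,92,.165),P(666,345,.165);m=(b-a)/np.linalg.norm(b-a);nrm=np.array([-m[1],m[0]])
print("housing len",np.linalg.norm(b-a))
for k,q in{"rel":[(122,82),(662,293)],"prs":[(120,85),(655,310)],"r1":[(125,80),(668,278)]}.items():
    w=[P(*x,.170) for x in q]
    print(k,[(round((x-a)@m*1000,1),round((x-a)@nrm*1000,1)) for x in w])
E
```

```text
housing len 0.1857567383765122
rel [(np.float64(11.4), np.float64(5.3)), (np.float64(179.0), np.float64(10.7))]
prs [(np.float64(11.5), np.float64(4.2)), (np.float64(179.8), np.float64(5.4))]
r1 [(np.float64(11.8), np.float64(6.2)), (np.float64(178.2), np.float64(15.4))]
```

{"api": "apply_moves", "payload": {
  "moves": [
    [0, [0, 0, -0.5], [0, 0, 0]],
    [0, [0, 0, -0.6], [0, 0, 0]],
    [0, [0, 0, -0.5], [0, 0, 0]],
    [0, [0, 0, -0.3], [0, 0, 0]],
    [0, [0, 0, -0.15], [0, 0, 0]],
    [0, [0, 0, -0.1], [0, 0, 0]],
    [0, [0, 0, -0.1], [0, 0, 0]],
    [0, [0, 0, -0.05], [0, 0, 0]],
    [0, [0, 0, -0.05], [0, 0, 0]],
    [0, [0, 0, 0], [0, 0, 0]]
  ]
}}

```text
t: 55.45
tcp_pos: [0.4972, 0.1717, 0.1865]
orientation: [0.511, 0.49, -0.509, 0.49]
wrist_force: [-0.9, 0.2, 0.8]
finger_gap: 0.0002
```

```bash
python3 pl.py
```

```text
55.45 [0.4972 0.1717 0.1865] yaw -1.6103 F [-0.9  0.2  0.8] T [-0.06  0.02 -0.06] gap 0.0002 j [0.17 0.14 1.71 0.   1.28 1.78]
tilt [-1.      0.0014 -0.0023]
```

{"api": "apply_moves", "payload": {
  "moves": [
    [0, [0, 0, -0.06], [0, 0, 0]],
    [0, [0, 0, 0], [0, 0, 0]],
    [0, [0, 0, 0], [0, 0, 0]],
    [0, [0, 0, 0.02], [0, 0, 0]],
    [0, [0, 0, 0.02], [0, 0, 0]],
    [0, [0, 0, 0.02], [0, 0, 0]],
    [0, [0, 0, 0.02], [0, 0, 0]],
    [0, [0, 0, 0.02], [0, 0, 0]],
    [0, [0, 0, 0.02], [0, 0, 0]],
    [0, [0, 0, 0.02], [0, 0, 0]]
  ]
}}

```text
t: 56.7
tcp_pos: [0.4973, 0.1708, 0.1865]
orientation: [0.511, 0.49, -0.509, 0.49]
wrist_force: [1.0, -0.0, -0.9]
finger_gap: 0.0002
```

{"api": "apply_moves", "payload": {
  "moves": [
    [0, [0, 0, 0.02], [0, 0, 0]],
    [0, [0, 0, 0.02], [0, 0, 0]],
    [0, [0, 0, 0.02], [0, 0, 0]],
    [0, [0, 0, 0.03], [0, 0, 0]],
    [0, [0, 0, 0.05], [0, 0, 0]],
    [0, [0, 0, 0.1], [0, 0, 0]],
    [0, [0, 0, 0.3], [0, 0, 0]],
    [0, [0, 0, 0.6], [0, 0, 0]],
    [0, [0, 0, 0.8], [0, 0, 0]],
    [0, [0, 0, 0.8], [0, 0, 0]]
  ]
}}

```text
t: 57.95
tcp_pos: [0.4961, 0.1418, 0.1865]
orientation: [0.511, 0.49, -0.509, 0.49]
wrist_force: [-0.2, -1.1, -0.1]
finger_gap: -0.0
```

```bash
python3 pl.py; python3 fin.py 0.9 1; python3 - <<'E'
import cv2
S=cv2.imread("pics/fs2.png");cv2.imwrite("pics/z_3.png",cv2.resize(S[260:312,196:286],None,fx=8,fy=8,interpolation=2))
E
```

```text
57.95 [0.4961 0.1418 0.1865] yaw -1.6098 F [-0.2 -1.1 -0.1] T [-0.03  0.03 -0.09] gap -0.0 j [0.11 0.12 1.74 0.   1.28 1.72]
tilt [-1.      0.0015 -0.0021]
```

View pics/z_3.png

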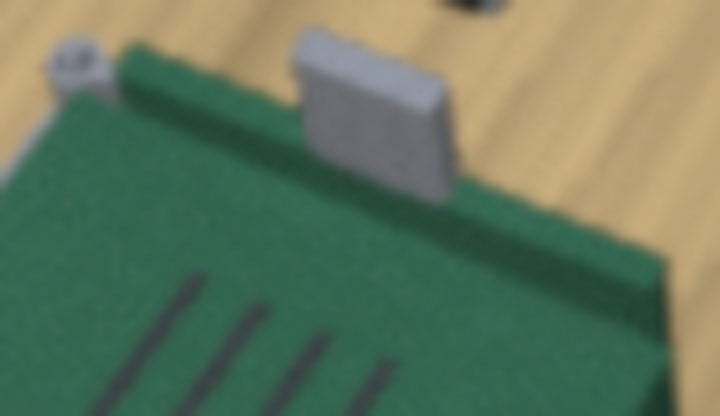

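{"api": "apply_moves", "payload": {
  "moves": [
    [0, [0, 0, 0.5], [0, 0, 0]],
    [0, [-1, 0, 0.5], [0, 0, 0]],
    [0, [-2, 0, 1], [0, 0, 0]],
    [0, [-2, 0, 2], [0, 0, 0]],
    [0, [-2, 0, 3], [0, 0, 0]],
    [0, [-1, 0, 3], [0, 0, 0]],
    [0, [-0.5, 0, 2], [0, 0, 0]],
    [0, [0, 0, 1], [0, 0, 0]],
    [0, [0, 0, 0], [0, 0, 0]],
    [0, [0, 0, 0], [0, 0, 0]]
  ]
}}

```text
t: 59.3
tcp_pos: [0.4916, 0.0071, 0.279]
orientation: [0.512, 0.489, -0.507, 0.492]
wrist_force: [0.3, -0.0, -0.1]
finger_gap: -0.0003
```

```bash
python3 fin.py 0.9 1; python3 pl.py
```

```text
59.4 [0.4915 0.0072 0.2788] yaw -1.6085 F [ 0.3  0.2 -0.6] T [-0.05  0.02 -0.01] gap 0.0 j [-0.16 -0.01  1.68  0.    1.47  1.45]
tilt [-1.      0.007  -0.0017]
```

View pics/fin_top.png

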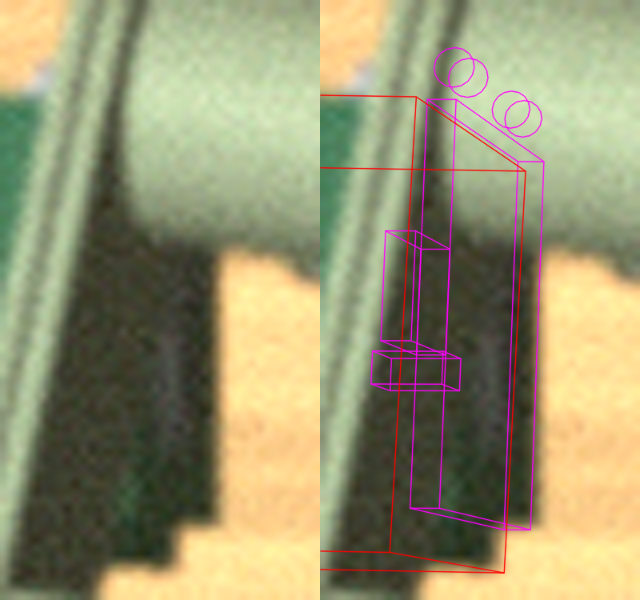

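View pics/fs2.png

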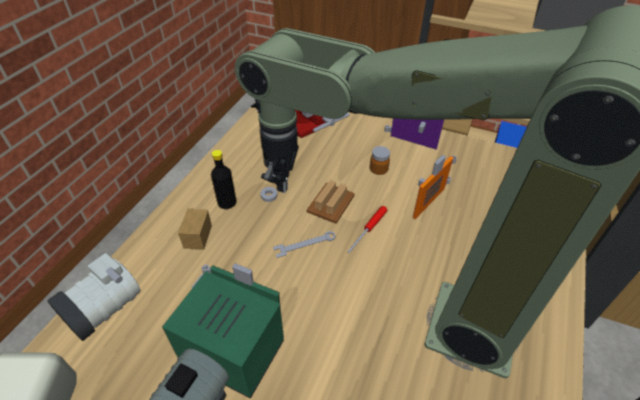

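```bash
python3 - <<'E'
import cv2,numpy as np
S=cv2.imread("pics/fs2.png");a=cv2.resize(S[260:312,196:286],None,fx=8,fy=8,interpolation=2)
cv2.imwrite("pics/z_4.png",a)
T=cv2.imread("pics/ft2.png")[205:240,195:235];cv2.imwrite("pics/z_5.png",cv2.resize(np.clip(T*4.,0,255).astype('uint8'),None,fx=14,fy=14,interpolation=2))
E
```

```text
(no output)
```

View pics/z_4.png

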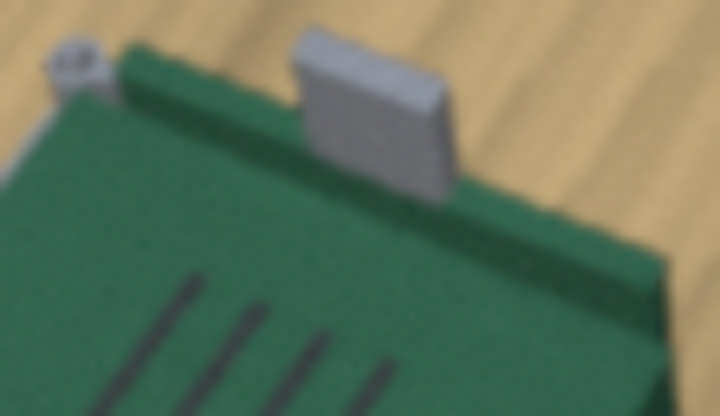

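View pics/z_5.png

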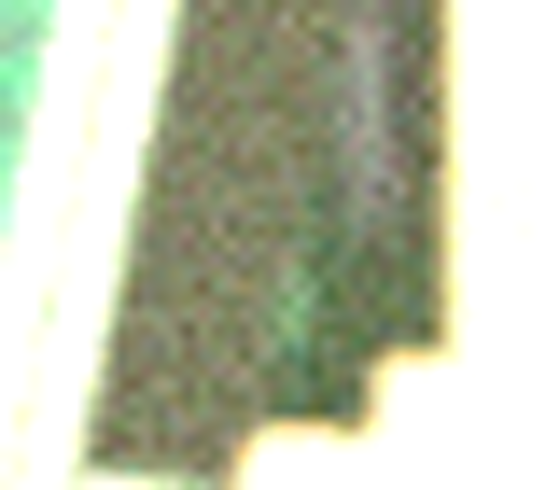

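```bash
python3 -c "
from rig import bot
print(bot.close_job())"
```

```text
the job is handed in; nothing more can be done
None
```

I took the green door out of its cradle, lowered it at about 88° open onto both hinge pins, swung it shut and let go. I handed the job in at about 59.4 s.

**Lowering:** the pins were about 3 mm off nominal. I felt no resistance on the way down; the weight came off the wrist at the expected height, about 0.4 mm below my figure.

**Shutting:** it took three pushes.
- After the first release the door came back, and the camera showed about 15 mm between it and the housing at the free edge.
- I pushed it shut with the closed fingers and it came back to about 10–11 mm.
- A third, lighter push with a slow retreat left it at about 10 mm. The stops stand 9 mm proud, and my reading is good to about 1–2 mm.
- The heaviest push read about 4 N at the wrist.

**Last checks:**
- The side view showed the door unchanged about a second after release, with the knuckle down on its pin.
- The arm was well clear and the wrist force near zero.
- The carton, wrench, screwdriver, bottle, jar, bearing, cradle and look-alikes looked where they were before; the arm hid the black spray can in the last picture.

**Not confirmed:**
- In the top view the arm hid most of the door, and the little that showed looked slightly more open than the side view. I trusted the side view.
- I could not check that the door actually touches the stops; it may rest about 1 mm off them.

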